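Shelve the glass dye jars from the drawer

ROBOT

A 6-joint arm with a two-finger parallel gripper is mounted at the origin on the work surface. World frame = base frame: x ahead of the robot, y to its left, z up, the work surface at z = 0. Lengths are in m, angles in rad, forces in N, time in s.
With the tool pointing down it reaches from about 0.3 to 0.95 m from the base axis. Payload 3.1 kg.
Tool frame: the origin (TCP) lies on the centre line of the jaws, within the pads' length; the fingertips stand 8 mm ahead of it and the grasp point (between the pads) lies 11 mm behind it; z points along the fingers, y is the line along which they close (so a half turn about z gives the same grasp; the last joint's range is limited). The gripper opens to 85 mm and grips with 20 to 120 N. Pads are 22 mm wide; open, the fingers measure 114 mm over their backs; the gripper's body (76 mm by 85 mm) begins 54 mm behind the grasp point. The pads swing forward as they close: fully open they stand 13 mm farther back than shut.
Start: joints at [1.135, 0.308, 1.634, -0, 1.2, -0.07], TCP at [0.224, 0.584, 0.239] pointing down, gripper open.
Joint ranges: [-3.06, 3.06], [-0.79, 1.96], [0.05, 2.63], [-1.19, 4.34], [0.05, 2.64], [-2.94, 2.94]. Speed limits (rad/s): [2.79, 2.79, 3.14, 3.14, 3.14, 3.14].

INTERFACE

Orientations are given as a rotation vector (axis times angle).
In Python, from station import robot gives the robot as it stands.
- The arm moves only by the tool send_rows, never from a script. Its argument "increments" is a list of rows, each an object with "offset": the shift along the world's x, y, z in units of 3 cm (1.0 is 3 cm), a list of three; "turn": the turn, a rotation vector about the world's x, y, z in units of 0.12 rad (1.0 is 0.12 rad), a list of three; "gripper": the opening, from 0 (shut) to 1 (fully open). A call has 1 to 10 rows; each row shifts and turns the commanded pose from where the row before left it; what a row does not reach is not made up. A row lasts 1/10 s, in which the tool goes at most 50 mm and 8.59 degrees, less where a joint would pass 70% of its speed; a pose out of reach is approached as far as the arm can. A call with a number of a shift or a turn outside -1 to 1 is refused whole. A call with a gripper value outside its range is refused whole. The fingers move at their own pace and stop on an object; "newtons" is the grip in N (left out, the last holds). Time passes only in rows, so rows that do not move let the fingers close. It gives the time, the measured TCP pose, the force, the opening and the grip force at its end, in the units of the state.
- robot.get_obs(): the state, without advancing time (a new reading comes with each control period).
- robot.capture(name): name is "scene" or "top" or "wrist"; returns the picture (420x560x3 uint8, blue, green, red); there is no depth.
- robot.get_calibration(name): a dict with "intrinsics" (3x3 intrinsics, pixels), "extrinsics" (4x4, takes a point from camera to world coordinates). Camera axes: x right, y down, z forward; pixel columns grow to the right and rows downward; lengths in m; the calibration is good to about 2 mm. A picture is of the moment at which its call begins: read the wrist's pose just before it. get_calibration takes no time and is no camera call; for the wrist camera it gives the pose at the moment of the call.
- robot.hand_in(): hands the job in; it is judged then, once.
The state is a dict: "t": time; "q": joint angles; "dq": joint speeds; "joint_efforts": joint torques, N m; "tool_pos": TCP position; "orientation": TCP orientation; "ft_force": force on the tool from outside, world axes, zero at the start; "moment": the same for the moment, N m; "finger_gap": finger opening in m; "gripper_force": force on a finger pad.
Only numpy, scipy, OpenCV 4.12 (cv2) and the standard library are available. Lean on these libraries where they do the work, as an engineer would, in place of code of your own. Each camera call takes 0.05 s, during which the arm holds its last target. There are 200 camera calls.

TASK

Open the top drawer of the small chest and bring the red and the blue glass dye jars over to the lower board of the bench rack, standing them upright in one straight row with the green jar that is already there, each no more than a jar's width from the next. The glass is thin: pinch it lightly, keep the jars upright and set them down softly without knocking them. Leave the ochre jar in the drawer, shut the drawer fully without slamming it, and do not disturb anything else.

Things in the scene. Friction and masses are not known exactly. Their poses are not given: they have to be found in the camera images.
- chest: fixed bench chest of two drawers, light wood with dark wood fronts and brass bar handles: 340 wide, 280 deep, 176 mm high. Origin: on the bench under the middle of its front face; x runs from the front into the chest, y to the left along the front seen from the robot, z up. Only the upper drawer is used; the lower one is locked and does not move
- drawer (a joint): how far the upper drawer is out, m: 0 shut (start), 0.17 fully out. It slides along the chest's -x, needs about 2 N, stays where left. Its front is 15 mm thick, top edge 162 mm above the bench. The jars can be lifted clear of the chest from 0.155 on
- drawer_cell (a point): centre of the middle one of three jar cells, on the drawer's inner floor, 97 mm above the bench and 120 mm behind the outside of the drawer front; moves with the drawer. The cells lie 90 mm apart along the chest's y, each about 84 mm wide and 60 mm deep, between ribs only 10 mm high
- drawer_handle (a point): middle of the upper drawer's brass bar handle: a round bar 11 mm thick, 110 mm long along the chest's y, its centre 40 mm in front of the drawer front, 135 mm above the bench and so 41 mm below the chest's top
- jar_red: thin glass dye jar, 91 to 182 g, 60 mm high: straight glass 44 mm across up to 45 mm, black cap 40 mm across above. Origin: centre of its underside, z up. Bears 20 to 40 N per finger, breaks above 50; breaks if set down or knocked on wood above 50 N, on another jar above 20 N, or dropped over 10 mm. Red glass. It starts upright in one of the three drawer cells (which one varies)
- jar_blue: thin glass dye jar, 91 to 182 g, 60 mm high: straight glass 44 mm across up to 45 mm, black cap 40 mm across above. Origin: centre of its underside, z up. Bears 20 to 40 N per finger, breaks above 50; breaks if set down or knocked on wood above 50 N, on another jar above 20 N, or dropped over 10 mm. Blue glass. It starts upright in one of the three drawer cells (which one varies)
- jar_ochre: thin glass dye jar, 91 to 182 g, 60 mm high: straight glass 44 mm across up to 45 mm, black cap 40 mm across above. Origin: centre of its underside, z up. Bears 20 to 40 N per finger, breaks above 50; breaks if set down or knocked on wood above 50 N, on another jar above 20 N, or dropped over 10 mm. Ochre (yellow) glass. It starts in one of the three drawer cells and stays there
- jar_green: thin glass dye jar, 91 to 182 g, 60 mm high: straight glass 44 mm across up to 45 mm, black cap 40 mm across above. Origin: centre of its underside, z up. Bears 20 to 40 N per finger, breaks above 50; breaks if set down or knocked on wood above 50 N, on another jar above 20 N, or dropped over 10 mm. Green glass. It already stands on the rack's lower board near one end (which end varies), on the rack's row line within 4 mm, and stays there
- rack: fixed wooden bench rack of two boards, 440 wide. Origin: on the bench under the middle of the row line; x from front to back, y along the boards, z up. Lower board: top 30 mm above the bench, from x = -45 to +65 mm, a 16 mm high rail at its back edge. Closed ends, inside at y = +-206 mm; front and back are open
- upper_board (a point): middle of the front lower edge of the rack's upper board: 35 mm in front of the row line, 215 mm above the bench; the board reaches back to 65 mm behind the line. It overhangs the row, so the tool must lean back towards the robot, 35 to 45 degrees from vertical, to stand a jar there. Books and a bin on it reach 290 mm
- brush_tin: aluminium tin of brushes, 58 mm across, 75 mm high (130 mm with the brushes), standing on the rack's lower board near the end away from the green jar. Origin: centre of its underside. Leave alone
- mallet: wooden mallet lying on the bench, handle 170 mm long, head 56 by 100 by 56 mm. Leave alone
- awl: awl with a wooden handle, 150 mm long, lying on the 30 mm thick marble slab near the robot. Leave alone
- thread_spool: wooden spool of pale thread, 44 mm across, 50 mm high, standing on the bench on the right. Leave alone

How it is judged:
By the outcome, as a careful person would: the job done as asked, in the order asked, and still so for the second after the job is handed in, with the robot touching nothing.
It also fails if it takes over 72 s, if anything falls off the work surface, if the arm or the gripper's body presses on something with over 40 N, if the wrist force passes 120 N, or if a joint passes its speed limit or range.

## Working session

There is one attempt and no reset: what is moved stays moved. The work goes in short steps, Python scripts to look and compute and a tool call to move; the robot and the scene stay as the last step left them, time stands still between calls to the robot, and variables do not carry over. Pictures are saved under pics/ and viewed, at most 10 in all, crops included, and the job is handed in when it is done.

Besides the shell and the picture viewer there is one more tool, called after "Request:" as name(argument=value, ...) on one line, values as JSON. send_rows: Moves the arm, as the interface text tells. Its arguments: {"type":"object","properties":{"increments":{"type":"array"},"newtons":{"type":"number"}},"required":["increments"]}

```bash
mkdir -p pics; ls; cat > h.py <<'E'
import numpy as np, cv2
from station import robot
def snap(cam,name=None):
    c=robot.get_calibration(cam); im=robot.capture(cam)
    if name: cv2.imwrite('pics/'+name+'.png',im)
    return im,np.array(c['intrinsics']),np.array(c['extrinsics'])
def ray(K,T,uv):
    d=T[:3,:3]@np.linalg.solve(K,[uv[0],uv[1],1.]); return T[:3,3],d
def onz(K,T,uv,z):
    o,d=ray(K,T,uv); return o+d*(z-o[2])/d[2]
def proj(K,T,p):
    q=K@(T[:3,:3].T@(np.array(p)-T[:3,3])); return q[:2]/q[2]
E
python3 - <<'E'
from h import *
a=snap('scene','s1');b=snap('top','t1')
for n,x in(('s',a),('t',b)): print(n,x[1].round(1).tolist(),x[2].round(3).tolist())
o=robot.get_obs(); print(o['t'],o['orientation'],o['tool_pos'],o['finger_gap'])
E
```

```text
pics
s [[450.6, 0.0, 284.0], [0.0, 450.6, 206.5], [0.0, 0.0, 1.0]] [[-0.85, -0.438, 0.293, 0.213], [-0.527, 0.703, -0.477, 0.583], [0.003, -0.56, -0.828, 1.157], [0.0, 0.0, 0.0, 1.0]]
t [[539.3, 0.0, 275.0], [0.0, 539.3, 221.4], [0.0, 0.0, 1.0]] [[-0.012, -0.996, 0.089, 0.442], [-1.0, 0.012, 0.001, -0.001], [-0.002, -0.089, -0.996, 1.352], [0.0, 0.0, 0.0, 1.0]]
0.1 [-0.57129397 -3.08867541  0.00332965] [0.22328135 0.58293818 0.23812451] 0.08536350987920271
```

View pics/s1.png

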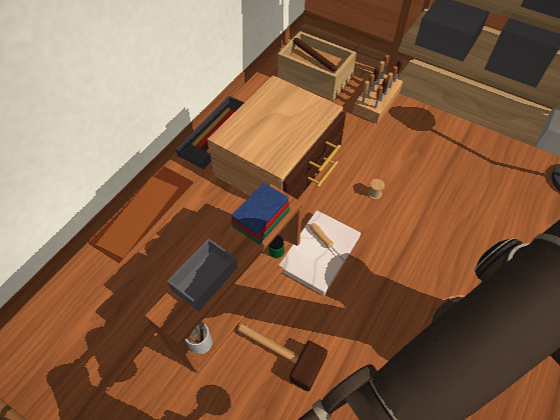

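View pics/t1.png

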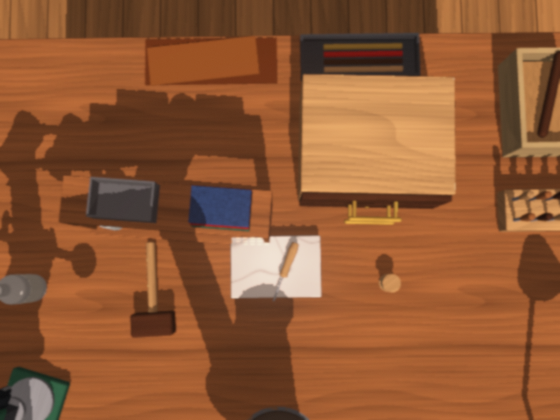

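The scene view shows the chest with its brass handle at about (325,165), the green jar at (277,247) under the rack's upper board, and the tin at (199,340). The top view shows the chest top corners at about (302,76), (454,76), (452,192), (301,191), and the upper handle at (373,220).

```bash
python3 - <<'E'
from h import *
a=cv2.imread('pics/s1.png');b=cv2.imread('pics/t1.png')
cs=robot.get_calibration('scene');ct=robot.get_calibration('top')
S=(np.array(cs['intrinsics']),np.array(cs['extrinsics']));T=(np.array(ct['intrinsics']),np.array(ct['extrinsics']))
for uv in [(302,76),(454,76),(453,192),(301,191)]: print('chest',onz(*T,uv,.176).round(4))
for uv in [(346,221.5),(400,220.5)]: print('handle',onz(*T,uv,.135).round(4))
h=cv2.cvtColor(a,cv2.COLOR_BGR2HSV)
m=cv2.inRange(h,(40,100,30),(85,255,255)); n,l,st,c=cv2.connectedComponentsWithStats(m)
for i in range(1,n):
    if st[i,4]>20: print('green',st[i],c[i],onz(*S,c[i],.055).round(4))
A=cv2.resize(a[180:380,140:340],None,fx=2.9,fy=2.9,interpolation=cv2.INTER_CUBIC)
B=cv2.resize(b[160:300,50:290],None,fx=1.6,fy=1.6)
o=np.zeros((580,800,3),np.uint8); o[:580,:410]=A[:,:410]; o[:224,410:794]=B; 
C=cv2.resize(b[170:240,290:470],None,fx=2.1,fy=2.1); o[300:447,415:793]=C
cv2.imwrite('pics/c1.png',o)
E
```

```text
chest [ 0.8744 -0.064   0.176 ]
chest [ 0.87   -0.4048  0.176 ]
chest [ 0.6077 -0.3916  0.176 ]
chest [ 0.6141 -0.0575  0.176 ]
handle [ 0.5491 -0.1602  0.135 ]
handle [ 0.5499 -0.2826  0.135 ]
green [232 207  57  37 205] [263.49268293 228.04390244] [0.6133 0.0424 0.055 ]
green [269 242  15  16 135] [276.32592593 251.41481481] [0.5416 0.0868 0.055 ]
```

View pics/c1.png

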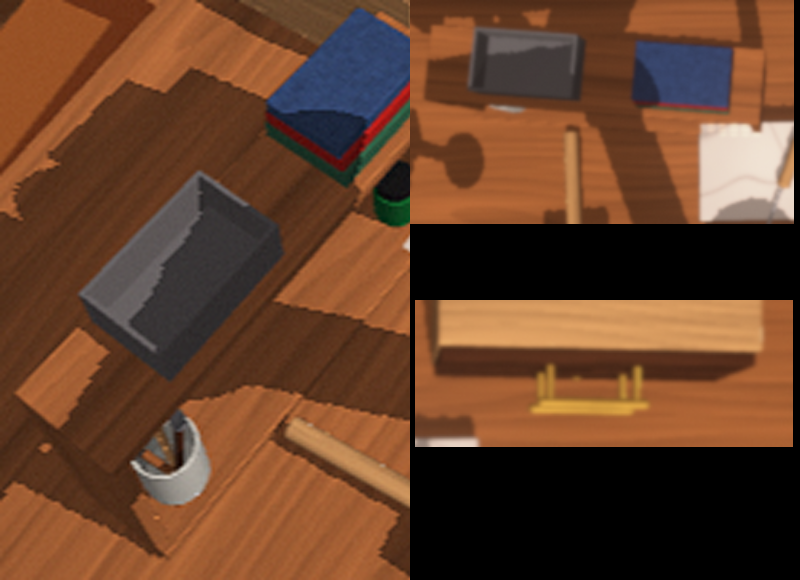

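The crop shows the rack's upper board turned slightly (its front edge runs from about (60,221) to (271,239) in the top picture). The green jar is at its right end and the tin at its left end. I'm moving to hover over the handle.

Request:
send_rows(increments=[{"offset":[0.3,-1,0.1],"turn":[0,0,-0.38],"gripper":0.36},{"offset":[0.3,-1,0.1],"turn":[0,0,-0.38],"gripper":0.36},{"offset":[0.3,-1,0.1],"turn":[0,0,-0.38],"gripper":0.36},{"offset":[0.3,-1,0.1],"turn":[0,0,-0.38],"gripper":0.36},{"offset":[0.3,-1,0.1],"turn":[0,0,-0.38],"gripper":0.36},{"offset":[0.3,-1,0.1],"turn":[0,0,-0.38],"gripper":0.36},{"offset":[0.3,-1,0.1],"turn":[0,0,-0.38],"gripper":0.36},{"offset":[0.3,-1,0.1],"turn":[0,0,-0.38],"gripper":0.36},{"offset":[0.3,-1,0.1],"turn":[0,0,-0.38],"gripper":0.36},{"offset":[0.3,-1,0.1],"turn":[0,0,-0.38],"gripper":0.36}])

```text
t: 1.1
tool_pos: [0.3134, 0.2822, 0.269]
orientation: [-1.257, -2.879, 0.001]
ft_force: [0.5, -0.5, 0.3]
finger_gap: 0.0306
gripper_force: 0.0
```

Request:
send_rows(increments=[{"offset":[0.4,-1,0],"turn":[0,0,-0.38],"gripper":0.36},{"offset":[0.4,-1,0],"turn":[0,0,-0.38],"gripper":0.36},{"offset":[0.4,-1,0],"turn":[0,0,-0.38],"gripper":0.36},{"offset":[0.4,-1,0],"turn":[0,0,-0.38],"gripper":0.36},{"offset":[0.4,-1,0],"turn":[0,0,-0.38],"gripper":0.36},{"offset":[0.4,-1,0],"turn":[0,0,-0.38],"gripper":0.36},{"offset":[0.4,-1,0],"turn":[0,0,-0.38],"gripper":0.36},{"offset":[0.4,-1,0],"turn":[0,0,-0.38],"gripper":0.36},{"offset":[0.4,-1,0],"turn":[0,0,-0.38],"gripper":0.36},{"offset":[0.4,-1,0],"turn":[0,0,-0.38],"gripper":0.36}])

```text
t: 2.1
tool_pos: [0.4335, -0.0176, 0.2689]
orientation: [-1.876, -2.519, 0.0]
ft_force: [0.7, 0.4, 0.3]
finger_gap: 0.0308
gripper_force: 0.0
```

Request:
send_rows(increments=[{"offset":[0.6,-1,0],"turn":[0,0,-0.38],"gripper":0.36},{"offset":[0.6,-1,0],"turn":[0,0,-0.38],"gripper":0.36},{"offset":[0.6,-1,0],"turn":[0,0,-0.38],"gripper":0.36},{"offset":[0.6,-1,0],"turn":[0,0,-0.38],"gripper":0.36},{"offset":[0.6,-1,0],"turn":[0,0,-0.38],"gripper":0.36},{"offset":[0.5,-1,0],"turn":[0,0,-0.38],"gripper":0.36},{"offset":[0.4,-1,0],"turn":[0,0,-0.38],"gripper":0.36},{"offset":[0,0,0],"turn":[0,0,0],"gripper":0.36},{"offset":[0,0,0],"turn":[0,0,0],"gripper":0.36}])

```text
t: 3.0
tool_pos: [0.55, -0.2264, 0.2683]
orientation: [-2.25, -2.189, 0.0]
ft_force: [-0.2, -0.1, -0.6]
finger_gap: 0.0308
gripper_force: 0.0
```

```bash
cat >> h.py <<'E'
from scipy.spatial.transform import Rotation as Ro
def st():
    o=robot.get_obs(); R=Ro.from_rotvec(o['orientation']).as_matrix()
    print('t',round(o['t'],2),'tcp',np.round(o['tool_pos'],4),'ty',R[:,1].round(3),'tz',R[:,2].round(3),'gap',round(o['finger_gap'],4),'grip',np.round(o['gripper_force'],1),'F',np.round(o['ft_force'],1)); return o
E
python3 - <<'E'
from h import *
o=st(); print(np.round(o['q'],2))
im,K,T=snap('wrist','w1'); print(K.round(1).tolist(),T.round(3).tolist())
h=cv2.cvtColor(im,cv2.COLOR_BGR2HSV); m=cv2.inRange(h,(18,110,90),(32,255,255))
n,l,s,c=cv2.connectedComponentsWithStats(m)
for i in range(1,n):
    if s[i,4]>80: print(s[i],c[i],onz(K,T,c[i],.135).round(4))
E
```

```text
t 3.0 tcp [ 0.55   -0.2264  0.2683] ty [ 1.    -0.027 -0.002] tz [-0.002  0.001 -1.   ] gap 0.0308 grip 0.0 F [-0.2 -0.1 -0.6]
[-0.46  0.23  1.68  0.    1.24 -0.44]
[[323.0, 0.0, 271.5], [0.0, 323.0, 209.3], [0.0, 0.0, 1.0]] [[1.0, -0.026, -0.012, 0.552], [-0.029, -0.951, -0.307, -0.147], [-0.003, 0.308, -0.952, 0.404], [0.0, 0.0, 0.0, 1.0]]
[ 271  125   56  138 2523] [286.56638922 188.87277051] [ 0.5619 -0.2159  0.135 ]
```

View pics/w1.png

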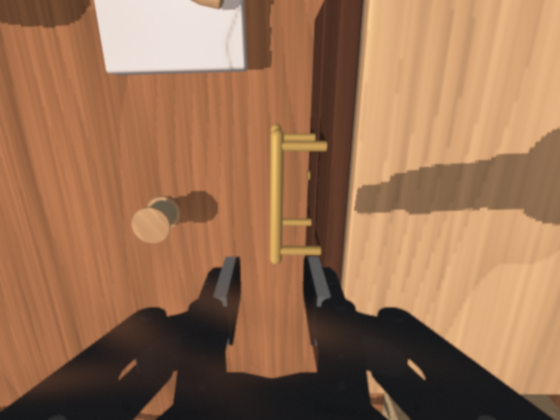

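The wrist view shows the upper handle bar from about (277,126) to (276,263), lying between the line of the two fingers. The drawer front's top edge is near column 335-350.

```bash
python3 - <<'E'
from h import *
c=robot.get_calibration('wrist');K=np.array(c['intrinsics']);T=np.array(c['extrinsics'])
for uv in [(277,127),(276,262)]: print(onz(K,T,uv,.135).round(4))
for uv in [(371,5),(342,275)]: print('top',onz(K,T,uv,.176).round(4))
print(proj(K,T,[.55,-.2264,.135]))
E
```

```text
[ 0.5547 -0.1635  0.135 ]
[ 0.551  -0.2844  0.135 ]
top [ 0.6136 -0.0896  0.176 ]
top [ 0.6032 -0.2762  0.176 ]
[273.24861702 201.80326979]
```

Request:
send_rows(increments=[{"offset":[0.1,0,-0.8],"turn":[0,0,0],"gripper":0.36},{"offset":[0,0,-0.8],"turn":[0,0,0],"gripper":0.36},{"offset":[0,0,-0.8],"turn":[0,0,0],"gripper":0.36},{"offset":[0,0,-0.7],"turn":[0,0,0],"gripper":0.36},{"offset":[0,0,-0.6],"turn":[0,0,0],"gripper":0.36},{"offset":[0,0,-0.6],"turn":[0,0,0],"gripper":0.36},{"offset":[0,0,-0.5],"turn":[0,0,0],"gripper":0.36},{"offset":[0,0,0],"turn":[0,0,0],"gripper":0.36}])

```text
t: 3.85
tool_pos: [0.5529, -0.2248, 0.1254]
orientation: [-2.247, -2.192, 0.0]
ft_force: [-1.5, 1.8, 0.6]
finger_gap: 0.0306
gripper_force: 0.7
```

Request:
send_rows(increments=[{"offset":[0,0,0],"turn":[0,0,0],"gripper":0.0},{"offset":[0,0,0],"turn":[0,0,0],"gripper":0.0},{"offset":[0,0,0],"turn":[0,0,0],"gripper":0.0},{"offset":[0,0,0],"turn":[0,0,0],"gripper":0.0}], newtons=40)

```text
t: 4.25
tool_pos: [0.5537, -0.2256, 0.1255]
orientation: [-2.25, -2.191, -0.002]
ft_force: [-0.1, 3.2, 2.4]
finger_gap: 0.0094
gripper_force: 39.1
```

Request:
send_rows(increments=[{"offset":[-0.4,0.01,0],"turn":[0,0,0],"gripper":0.0},{"offset":[-0.6,0.02,0],"turn":[0,0,0],"gripper":0.0},{"offset":[-0.6,0.02,0],"turn":[0,0,0],"gripper":0.0},{"offset":[-0.6,0.02,0],"turn":[0,0,0],"gripper":0.0},{"offset":[-0.6,0.02,0],"turn":[0,0,0],"gripper":0.0},{"offset":[-0.6,0.02,0],"turn":[0,0,0],"gripper":0.0},{"offset":[-0.6,0.02,0],"turn":[0,0,0],"gripper":0.0},{"offset":[-0.6,0.02,0],"turn":[0,0,0],"gripper":0.0},{"offset":[-0.5,0.02,0],"turn":[0,0,0],"gripper":0.0},{"offset":[-0.4,0.01,0],"turn":[0,0,0],"gripper":0.0}])

```text
t: 5.25
tool_pos: [0.3879, -0.2202, 0.1255]
orientation: [-2.251, -2.191, -0.002]
ft_force: [2.2, 5.6, 2.7]
finger_gap: 0.01
gripper_force: 40.6
```

Request:
send_rows(increments=[{"offset":[0,0,0],"turn":[0,0,0],"gripper":0.0},{"offset":[0,0,0],"turn":[0,0,0],"gripper":0.0}])

```text
t: 5.45
tool_pos: [0.3871, -0.2201, 0.1254]
orientation: [-2.249, -2.189, 0.0]
ft_force: [-1.2, 5.0, 5.9]
finger_gap: 0.0097
gripper_force: 40.8
```

Request:
send_rows(increments=[{"offset":[0,0,0],"turn":[0,0,0],"gripper":0.36},{"offset":[0,0,0],"turn":[0,0,0],"gripper":0.36},{"offset":[0,0,0],"turn":[0,0,0],"gripper":0.36},{"offset":[0,0,0.5],"turn":[0,0,0],"gripper":0.36},{"offset":[0,0,1],"turn":[0,0,0],"gripper":0.36},{"offset":[0,0,1],"turn":[0,0,0],"gripper":0.36},{"offset":[0,0,1],"turn":[0,0,0],"gripper":0.36},{"offset":[0,0,1],"turn":[0,0,0],"gripper":0.36},{"offset":[0,0,0.8],"turn":[0,0,0],"gripper":0.36}])

```text
t: 6.35
tool_pos: [0.3891, -0.2217, 0.2862]
orientation: [2.248, 2.19, -0.0]
ft_force: [-0.6, -0.9, -1.2]
finger_gap: 0.0307
gripper_force: 0.0
```

Request:
send_rows(increments=[{"offset":[0.2,0,0],"turn":[0,0,1],"gripper":0.76},{"offset":[0.2,0,0],"turn":[0,0,1],"gripper":0.76},{"offset":[0.2,0,0],"turn":[0,0,1],"gripper":0.76},{"offset":[0.2,0,0],"turn":[0,0,1],"gripper":0.76},{"offset":[0.2,0,0],"turn":[0,0,1],"gripper":0.76},{"offset":[0.2,0,0],"turn":[0,0,1],"gripper":0.76},{"offset":[0.2,0,0],"turn":[0,0,1],"gripper":0.76},{"offset":[0.2,0,0],"turn":[0,0,1],"gripper":0.76},{"offset":[0.2,0,0],"turn":[0,0,1],"gripper":0.76},{"offset":[0.2,0,0],"turn":[0,0,1],"gripper":0.76}])

```text
t: 7.35
tool_pos: [0.4489, -0.2214, 0.284]
orientation: [0.612, 3.081, -0.001]
ft_force: [-0.0, -0.3, -0.1]
finger_gap: 0.0649
gripper_force: 0.0
```

Request:
send_rows(increments=[{"offset":[0.2,0,0],"turn":[0,0,1],"gripper":0.76},{"offset":[0.2,0,0],"turn":[0,0,1],"gripper":0.76},{"offset":[0.2,0,0],"turn":[0,0,1],"gripper":0.76},{"offset":[0,0,0],"turn":[-0.03,-0.92,0],"gripper":0.76},{"offset":[0,0,0],"turn":[-0.03,-0.92,0],"gripper":0.76},{"offset":[0,0,0],"turn":[-0.03,-0.92,0],"gripper":0.76},{"offset":[0,0,0],"turn":[-0.03,-0.92,0],"gripper":0.76},{"offset":[0,0,0],"turn":[-0.03,-0.92,0],"gripper":0.76},{"offset":[0,0,0],"turn":[-0.03,-0.92,0],"gripper":0.76},{"offset":[0,0,0],"turn":[0,0,0],"gripper":0.76}])

```text
t: 8.35
tool_pos: [0.4635, -0.2199, 0.2809]
orientation: [0.051, 2.482, -0.009]
ft_force: [-1.3, 0.5, -0.9]
finger_gap: 0.0646
gripper_force: 0.0
```

```bash
python3 - <<'E'
from h import *
o=st(); print(np.round(o['q'],2))
w=snap('wrist','w2');t=snap('top');s=snap('scene')
cv2.imwrite('pics/v2.png',np.hstack([cv2.resize(w[0],(400,300)),cv2.resize(t[0],(400,300))]))
for nm,(im,K,T) in (('w',w),('t',t)):
    h=cv2.cvtColor(im,cv2.COLOR_BGR2HSV)
    for c,lo,hi in (('blue',(100,130,40),(130,255,255)),('ochre',(20,140,90),(32,255,255)),('red',(0,200,60),(6,255,255)),('red2',(172,150,60),(180,255,255)),('green',(45,110,30),(85,255,255))):
        m=cv2.inRange(h,lo,hi); n,l,sx,cc=cv2.connectedComponentsWithStats(m)
        for i in range(1,n):
            if sx[i,4]>60: print(nm,c,sx[i],cc[i].round(1),onz(K,T,cc[i],.12).round(4))
cv2.imwrite('pics/t2.png',t[0]);cv2.imwrite('pics/s2.png',s[0])
E
```

```text
t 8.35 tcp [ 0.4635 -0.2199  0.2809] ty [0.039 0.999 0.006] tz [ 0.612 -0.019 -0.791] gap 0.0646 grip 0.0 F [-1.3  0.5 -0.9]
[-0.79 -0.24  2.25  0.67  0.74 -2.73]
w blue [ 242  126   45   48 1548] [264.3 146. ] [ 0.5337 -0.2283  0.12  ]
w red [ 335  127   47   50 1213] [356. 148.] [ 0.5402 -0.1419  0.12  ]
w red2 [335 136  15  30  97] [340.  151.5] [ 0.5442 -0.1564  0.12  ]
w green [537  74  23  33 439] [551.3  85.8] [ 0.4797 -0.0019  0.12  ]
t red [325  51  77   6 329] [363.7  53.4] [ 0.948  -0.2135  0.12  ]
t green [ 10 369  21  16 102] [ 18.2 374.9] [0.2146 0.5796 0.12  ]
t green [ 48 380  18  40 305] [ 57.2 397.5] [0.1644 0.4912 0.12  ]
```

View pics/v2.png

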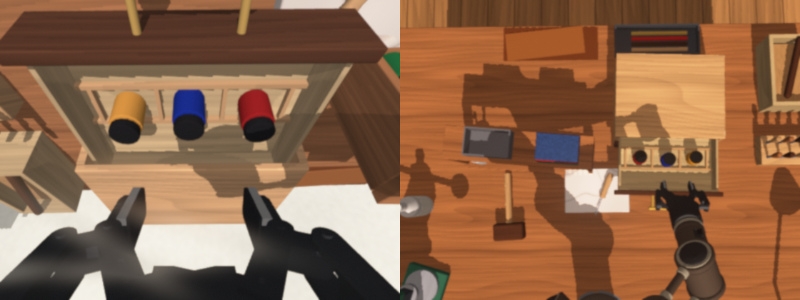

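The wrist picture (robot side, upside down) shows ochre, blue and red from left to right, at about (180,165), (264,165) and (357,165) in the full picture. So red is in the chest's left cell and blue in the middle. The top view shows their black caps at about (335,220), (374,223) and (413,221).

```bash
python3 - <<'E'
from h import *
t=cv2.imread('pics/t2.png');c=robot.get_calibration('top');K=np.array(c['intrinsics']);T=np.array(c['extrinsics'])
g=cv2.cvtColor(t,cv2.COLOR_BGR2GRAY)[195:245,310:430]
m=cv2.inRange(g,0,38); n,l,s,cc=cv2.connectedComponentsWithStats(m)
for i in range(1,n):
    if s[i,4]>60: print(s[i],(cc[i]+[310,195]).round(1),onz(K,T,cc[i]+[310,195],.157).round(4))
# wrist: caps
w=cv2.imread('pics/w2.png');c=robot.get_calibration('wrist');K=np.array(c['intrinsics']);T=np.array(c['extrinsics'])
g=cv2.cvtColor(w,cv2.COLOR_BGR2GRAY)[150:215,140:400]
m=cv2.inRange(g,0,38); n,l,s,cc=cv2.connectedComponentsWithStats(m)
for i in range(1,n):
    if s[i,4]>60: print('w',s[i],(cc[i]+[140,150]).round(1),onz(K,T,cc[i]+[140,150],.152).round(4))
# green jar & rack, scene
c=robot.get_calibration('scene');Ks=np.array(c['intrinsics']);Ts=np.array(c['extrinsics'])
for uv in [(18,374.9)]: pass
c=robot.get_calibration('top');K=np.array(c['intrinsics']);T=np.array(c['extrinsics'])
for z in (.215,.23):
  for uv in [(60,221),(271,239),(271,190),(61,176)]: print('rack',z,onz(K,T,uv,z).round(4))
s=cv2.imread('pics/s2.png')
cv2.imwrite('pics/c2.png',np.hstack([cv2.resize(s[225:275,240:300],None,fx=6.6,fy=6.6,interpolation=cv2.INTER_CUBIC),cv2.resize(s[305:355,170:230],None,fx=6.6,fy=6.6,interpolation=cv2.INTER_CUBIC)]))
E
```

```text
[ 18  17  16  14 160] [335.9 218.2] [ 0.5549 -0.135   0.157 ]
[ 97  18  15  14 156] [414.1 219.4] [ 0.5501 -0.3088  0.157 ]
[ 56  20  18  15 184] [375.5 222. ] [ 0.5453 -0.223   0.157 ]
w [ 104   10   42   36 1260] [264.3 177. ] [ 0.5498 -0.2313  0.152 ]
w [ 201   14   44   34 1201] [362.4 180.6] [ 0.5586 -0.1402  0.152 ]
w [  13   18   43   32 1110] [174.3 183.5] [ 0.556  -0.3166  0.152 ]
rack 0.215 [0.5506 0.456  0.215 ]
rack 0.215 [0.5069 0.0094 0.215 ]
rack 0.215 [0.6113 0.0082 0.215 ]
rack 0.215 [0.647  0.4562 0.215 ]
rack 0.23 [0.5491 0.45   0.23  ]
rack 0.23 [0.5061 0.0093 0.23  ]
rack 0.23 [0.6091 0.0081 0.23  ]
rack 0.23 [0.6443 0.4502 0.23  ]
```

View pics/c2.png

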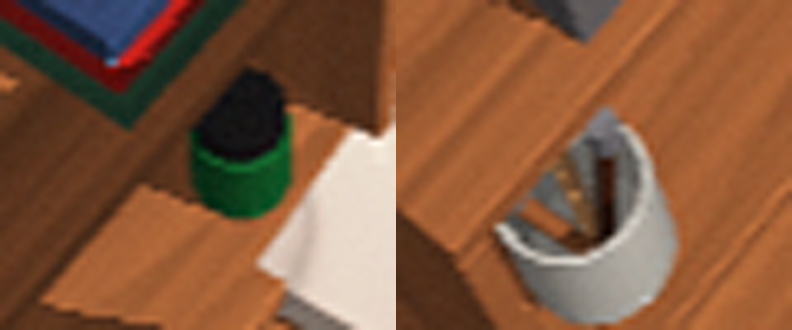

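The crop shows the green jar fully standing (glass bottom front at about (276.8,258) in the scene picture) and the tin well away at about (199,340). Next is the pre-grasp pose at the red jar.

Request:
send_rows(increments=[{"offset":[0.22,0.69,-0.53],"turn":[0,0,0],"gripper":0.72},{"offset":[0.22,0.69,-0.53],"turn":[0,0,0],"gripper":0.72},{"offset":[0.22,0.69,-0.53],"turn":[0,0,0],"gripper":0.72},{"offset":[0.22,0.69,-0.53],"turn":[0,0,0],"gripper":0.72},{"offset":[0,0,0],"turn":[0,0,0],"gripper":0.72}])

```text
t: 9.0
tool_pos: [0.4932, -0.135, 0.2188]
orientation: [0.039, 2.483, -0.007]
ft_force: [-0.0, 1.1, -0.7]
finger_gap: 0.0618
gripper_force: 0.0
```

```bash
python3 - <<'E'
from h import *
o=st(); print(np.round(o['q'],2))
im,K,T=snap('wrist','w3')
h=cv2.cvtColor(im,cv2.COLOR_BGR2HSV)
m=cv2.inRange(h,(0,180,50),(7,255,255))|cv2.inRange(h,(172,150,50),(180,255,255))
n,l,s,c=cv2.connectedComponentsWithStats(m)
for i in range(1,n):
    if s[i,4]>200: print('red',s[i],c[i].round(1))
m=cv2.inRange(cv2.cvtColor(im,cv2.COLOR_BGR2GRAY),0,38); n,l,s,c=cv2.connectedComponentsWithStats(m)
for i in range(1,n):
    if s[i,4]>200: print('dark',s[i],c[i].round(1),onz(K,T,c[i],.152).round(4))
print(proj(K,T,[.556,-.137,.157]),proj(K,T,[.556,-.137,.12]))
# green
c=robot.get_calibration('scene');K=np.array(c['intrinsics']);T=np.array(c['extrinsics'])
b=onz(K,T,(276.8,257.9),.03); d=b[:2]-T[:2,3]; d/=np.linalg.norm(d); g=b[:2]+.022*d; print('green',b,g)
rx=np.array([.996,-.088]);ry=np.array([.088,.996]); r0=np.array([.5625,.2266]); print('in rack',rx@(g-r0),ry@(g-r0))
b=onz(K,T,(170+590/6.6,305+322/6.6),.03); d=b[:2]-T[:2,3]; d/=np.linalg.norm(d); g=b[:2]+.029*d;print('tin',g,rx@(g-r0),ry@(g-r0))
E
```

```text
t 9.0 tcp [ 0.4932 -0.135   0.2188] ty [0.03  1.    0.005] tz [ 0.612 -0.015 -0.791] gap 0.0618 grip 0.0 F [-0.   1.1 -0.7]
[-0.54 -0.18  2.35  0.7   0.49 -2.62]
red [ 241  155   55   61 2527] [267.8 183.1]
dark [ 508  129   44   38 1084] [530.4 145.1] [0.4755 0.0048 0.152 ]
dark [167 161  17  47 443] [175.4 184.4] [ 0.5016 -0.1941  0.152 ]
dark [119 200  52  15 431] [145.1 206.1] [ 0.524  -0.2211  0.152 ]
dark [ 243  205   52   38 1638] [269.2 222.9] [ 0.5486 -0.138   0.152 ]
dark [   4  208   62   35 1316] [ 37.3 222.7] [ 0.5418 -0.3067  0.152 ]
dark [  336   263   224   157 11140] [449.8 362.2] [1.1579 0.2477 0.152 ]
dark [154 305  45  37 700] [179.  321.8] [ 0.8037 -0.2734  0.152 ]
dark [ 50 334  53  25 727] [ 76.8 348. ] [ 0.9649 -0.5046  0.152 ]
dark [ 266  370  131   50 5042] [335.5 398.2] [2.1344 0.1188 0.152 ]
dark [   0  399  109   21 1825] [ 54.5 410.5] [ 3.0339 -1.778   0.152 ]
dark [153 401  66  19 797] [178.6 412.2] [ 3.4246 -0.9841  0.152 ]
[270.89744916 233.84335877] [270.74497881 194.0897107 ]
green [0.53697396 0.09222565 0.03      ] [0.54910137 0.07387011]
in rack 9.519092799344445e-05 -0.15329805255504222
tin [0.45074658 0.31791494] -0.11934212564020773 0.08111538290486048
```

View pics/w3.png

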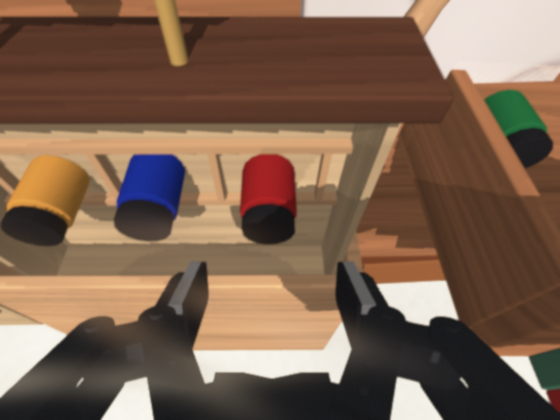

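The wrist view shows the red jar centred between the fingers (glass columns 241-295, cap down to row 243), and the green jar at upper right (518,128).

```bash
python3 - <<'E'
from h import *
c=robot.get_calibration('wrist');K=np.array(c['intrinsics']);T=np.array(c['extrinsics'])
for x in (.543,.548,.553,.558): print(x,proj(K,T,[x+.02,-.137,.157])[1].round(1),proj(K,T,[x-.022,-.137,.097])[1].round(1),proj(K,T,[x,-.137,.12])[0].round(1))
c=robot.get_calibration('scene');K=np.array(c['intrinsics']);T=np.array(c['extrinsics'])
rx=np.array([.996,-.088]);ry=np.array([.088,.996]); r0=np.array([.5625,.2266])
b=onz(K,T,(199.4,353.8),.03); d=b[:2]-T[:2,3]; d/=np.linalg.norm(d); g=b[:2]+.029*d;print('tin',g,rx@(g-r0),ry@(g-r0))
E
```

```text
0.543 235.8 139.4 272.7
0.548 239.0 144.2 272.9
0.553 242.0 148.8 273.1
0.558 245.0 153.3 273.3
tin [0.58341304 0.40526818] 0.005106590716301592 0.17979385089316732
```

Request:
send_rows(increments=[{"offset":[0.4,-0.02,-0.54],"turn":[0,0,0],"gripper":0.72},{"offset":[0.4,-0.02,-0.54],"turn":[0,0,0],"gripper":0.72},{"offset":[0.4,-0.02,-0.54],"turn":[0,0,0],"gripper":0.72},{"offset":[0.4,-0.02,-0.54],"turn":[0,0,0],"gripper":0.72},{"offset":[0.3,-0.02,-0.4],"turn":[0,0,0],"gripper":0.72},{"offset":[0.3,-0.02,-0.4],"turn":[0,0,0],"gripper":0.72},{"offset":[0.2,-0.01,-0.27],"turn":[0,0,0],"gripper":0.72},{"offset":[0,0,0],"turn":[0,0,0],"gripper":0.72},{"offset":[0,0,0],"turn":[0,0,0],"gripper":0.72}])

```text
t: 9.95
tool_pos: [0.568, -0.1401, 0.1329]
orientation: [0.051, 2.493, -0.016]
ft_force: [-0.4, -0.2, -0.9]
finger_gap: 0.0613
gripper_force: 0.0
```

```bash
python3 - <<'E'
from h import *
o=st(); print(np.round(o['q'],2))
E
```

```text
t 9.95 tcp [ 0.568  -0.1401  0.1329] ty [0.041 0.999 0.001] tz [ 0.603 -0.024 -0.797] gap 0.0613 grip 0.0 F [-0.4 -0.2 -0.9]
[-0.44  0.15  2.25  1.06  0.27 -2.94]
```

The last joint is at its range limit, so I'm backing off and turning the lean about the jar's axis toward the radial direction. The jar is round, so this changes nothing for the grasp.

Request:
send_rows(increments=[{"offset":[-0.4,0.02,0.54],"turn":[0,0,0],"gripper":0.72},{"offset":[-0.4,0.1,0.54],"turn":[0,0,0],"gripper":0.72},{"offset":[-0.4,0.2,0.54],"turn":[0,0,-0.4],"gripper":0.72},{"offset":[-0.4,0.2,0.54],"turn":[0,0,-0.7],"gripper":0.72},{"offset":[-0.4,0.2,0.2],"turn":[0,0,-0.7],"gripper":0.72},{"offset":[0,0,0],"turn":[0,0,-0.7],"gripper":0.72},{"offset":[0,0,0],"turn":[0,0,-0.7],"gripper":0.72},{"offset":[0,0,0],"turn":[0,0,0],"gripper":0.72}])

```text
t: 10.75
tool_pos: [0.5139, -0.1213, 0.1933]
orientation: [0.369, 2.484, -0.122]
ft_force: [-0.1, 0.5, 0.4]
finger_gap: 0.0614
gripper_force: 0.0
```

```bash
python3 - <<'E'
from h import *
o=st(); print(np.round(o['q'],2))
E
```

```text
t 10.75 tcp [ 0.5139 -0.1213  0.1933] ty [ 0.291  0.957 -0.   ] tz [ 0.567 -0.173 -0.805] gap 0.0614 grip 0.0 F [-0.1  0.5  0.4]
[-0.32 -0.11  2.34  0.06  0.28 -1.65]
```

Request:
send_rows(increments=[{"offset":[0.28,-0.12,-0.4],"turn":[0,0,0],"gripper":0.72},{"offset":[0.28,-0.12,-0.4],"turn":[0,0,0],"gripper":0.72},{"offset":[0.28,-0.12,-0.4],"turn":[0,0,0],"gripper":0.72},{"offset":[0.28,-0.12,-0.4],"turn":[0,0,0],"gripper":0.72},{"offset":[0.28,-0.12,-0.4],"turn":[0,0,0],"gripper":0.72},{"offset":[0.28,-0.12,-0.4],"turn":[0,0,0],"gripper":0.72},{"offset":[0,0,0],"turn":[0,0,0],"gripper":0.72}])

```text
t: 11.45
tool_pos: [0.565, -0.1444, 0.1201]
orientation: [0.373, 2.484, -0.121]
ft_force: [0.5, -1.3, 0.4]
finger_gap: 0.0615
gripper_force: 0.0
```

```bash
python3 - <<'E'
from h import *
o=st(); print(np.round(o['q'],2)); snap('wrist','w4')
E
```

```text
t 11.45 tcp [ 0.565  -0.1444  0.1201] ty [0.294 0.956 0.001] tz [ 0.566 -0.173 -0.806] gap 0.0615 grip 0.0 F [ 0.5 -1.3  0.4]
[-0.34  0.16  2.26  0.27  0.09 -1.88]
```

View pics/w4.png

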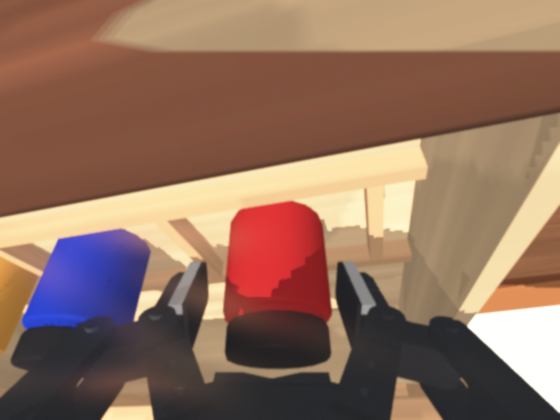

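The jar (columns 224-331) stands between the fingers (207-337), with the pads at mid glass height. I'm closing lightly.

Request:
send_rows(increments=[{"offset":[0,0.04,0],"turn":[0,0,0],"gripper":0.6},{"offset":[0,0,0],"turn":[0,0,0],"gripper":0.54},{"offset":[0,0,0],"turn":[0,0,0],"gripper":0.5},{"offset":[0,0,0],"turn":[0,0,0],"gripper":0.46},{"offset":[0,0,0],"turn":[0,0,0],"gripper":0.44},{"offset":[0,0,0],"turn":[0,0,0],"gripper":0.44}], newtons=22)

```text
t: 12.1
tool_pos: [0.5646, -0.1419, 0.1209]
orientation: [0.372, 2.484, -0.121]
ft_force: [-0.4, 2.3, 3.5]
finger_gap: 0.0434
gripper_force: 22.7
```

Request:
send_rows(increments=[{"offset":[0,0,0.2],"turn":[0,0,0],"gripper":0.44},{"offset":[0,0,0.3],"turn":[0,0,0],"gripper":0.44},{"offset":[0,0,0.4],"turn":[0,0,0],"gripper":0.44},{"offset":[0,0,0],"turn":[0,0,0],"gripper":0.44}])

```text
t: 12.5
tool_pos: [0.5652, -0.1424, 0.1486]
orientation: [0.371, 2.482, -0.121]
ft_force: [-0.4, -0.8, -0.6]
finger_gap: 0.0436
gripper_force: 22.6
```

```bash
cat > kin.py <<'E'
import numpy as np
from scipy.optimize import least_squares
from scipy.spatial.transform import Rotation as Ro
E=lambda s,a: Ro.from_euler(s,a).as_matrix()
def fk(q,P):
    a1,h,L2,L3,e,L6=P; A=E('z',q[0]); B=E('y',q[1]+q[2])
    R=A@B@E('z',q[3])@E('y',q[4])@E('z',q[5])@E('z',np.pi/2)
    p=A@(np.array([a1,0,h])+E('y',q[1])@[0,0,L2]+B@[e,0,L3])+R@[0,0,L6]
    return p,R
D=[([1.135,.308,1.634,0,1.2,-.07],[.224,.584,.239]),([-.46,.23,1.68,0,1.24,-.44],[.55,-.2264,.2683]),([-.79,-.24,2.25,.67,.74,-2.73],[.4635,-.2199,.2809]),([-.54,-.18,2.35,.7,.49,-2.62],[.4932,-.135,.2188]),([-.44,.15,2.25,1.06,.27,-2.94],[.568,-.1401,.1329]),([-.32,-.11,2.34,.06,.28,-1.65],[.5139,-.1213,.1933]),([-.34,.16,2.26,.27,.09,-1.88],[.565,-.1444,.1201])]
try:
    from h import robot
    o=robot.get_obs(); D.append((list(o['q']),list(o['tool_pos'])))
except Exception: pass
r=least_squares(lambda P:np.ravel([fk(q,P)[0]-p for q,p in D]),[0,.35,.4,.4,0,.2]); P=r.x
lo=np.array([-3.06,-.79,.05,-1.19,.05,-2.94]);hi=np.array([3.06,1.96,2.63,4.34,2.64,2.94])
def target(pos,az,lean,flip):
    tz=np.array([np.sin(lean)*np.cos(az),np.sin(lean)*np.sin(az),-np.cos(lean)]); ty=np.array([-np.sin(az),np.cos(az),0])*(-1 if flip else 1)
    return np.array(pos),np.c_[np.cross(ty,tz),ty,tz]
def ik(pos,az,lean,flip,seeds):
    p,R=target(pos,az,lean,flip); best=None
    for s in seeds:
        f=lambda q:np.r_[(fk(q,P)[0]-p)*10,(Ro.from_matrix(R.T@fk(q,P)[1])).as_rotvec()]
        z=least_squares(f,np.clip(s,lo+.01,hi-.01),bounds=(lo,hi))
        if best is None or z.cost<best.cost: best=z
    return best.x,best.cost
E
python3 - <<'E'
from kin import *
print(P.round(4),np.abs(r.fun).max().round(4))
d=np.pi/180
S=[[.2,.2,2.2,q4,.2,q6] for q4 in(0,1.2,3) for q6 in(-2,0,1.5)]
for nm,pos in(('A',[.562,.150,.054]),('Apre',[.45,.155,.08]),('B',[.569,.225,.054])):
  for fl in(0,1):
    for az in(-25,-5,15):
      for ln in(36,44):
        q,c=ik(pos,az*d,ln*d,fl,S); print(nm,fl,az,ln,q.round(2),'%.4f'%c)
E
```

```text
[-0.1055  0.4737  0.5725  0.6471  0.1232  0.4384] 0.0404
A 0 -25 36 [ 0.67  0.41  2.08 -1.08  0.64  0.43] 0.0000
A 0 -25 44 [ 0.76  0.47  2.07 -1.19  0.75  0.61] 0.0016
A 0 -5 36 [ 0.5   0.33  2.17 -1.19  0.34  0.1 ] 0.0010
A 0 -5 44 [0.59 0.41 2.26 4.34 0.48 0.93] 0.0001
A 0 15 36 [0.26 0.32 2.25 3.12 0.05 1.59] 0.0000
A 0 15 44 [0.26 0.38 2.31 3.14 0.32 1.57] 0.0000
A 1 -25 36 [ 0.67  0.41  2.08 -1.08  0.64 -2.71] 0.0000
A 1 -25 44 [ 0.76  0.47  2.07 -1.19  0.75 -2.53] 0.0016
A 1 -5 36 [ 0.55  0.35  2.16 -1.19  0.42 -2.94] 0.0034
A 1 -5 44 [ 0.59  0.41  2.26  4.34  0.48 -2.21] 0.0001
A 1 15 36 [ 0.26  0.32  2.25  3.12  0.05 -1.55] 0.0000
A 1 15 44 [ 0.26  0.38  2.31  3.14  0.32 -1.57] 0.0000
Apre 0 -25 36 [ 0.88  0.27  2.22 -0.99  0.75  0.54] 0.0000
Apre 0 -25 44 [ 1.02  0.36  2.23 -1.14  0.86  0.81] 0.0000
Apre 0 -5 36 [ 0.73  0.17  2.35 -1.19  0.47  0.3 ] 0.0003
Apre 0 -5 44 [0.8  0.27 2.46 4.34 0.56 1.11] 0.0048
Apre 0 15 36 [0.41 0.12 2.43 4.32 0.1  0.52] 0.0000
Apre 0 15 44 [0.45 0.21 2.5  3.54 0.35 1.33] 0.0000
Apre 1 -25 36 [ 0.88  0.27  2.22 -0.99  0.75 -2.61] 0.0000
Apre 1
[... 230 characters left out ...]
e 1 15 44 [ 0.45  0.21  2.5   3.54  0.35 -1.81] 0.0000
B 0 -25 36 [ 0.78  0.47  1.98 -0.99  0.72  0.43] 0.0000
B 0 -25 44 [ 0.88  0.53  1.99 -1.18  0.81  0.69] 0.0000
B 0 -5 36 [ 0.67  0.39  2.1  -1.19  0.44  0.24] 0.0001
B 0 -5 44 [0.71 0.46 2.21 4.34 0.52 1.02] 0.0038
B 0 15 36 [0.45 0.35 2.2  4.34 0.11 0.53] 0.0001
B 0 15 44 [0.49 0.41 2.25 3.67 0.31 1.23] 0.0000
B 1 -25 36 [ 0.78  0.47  1.98 -0.99  0.72 -2.72] 0.0000
B 1 -25 44 [ 0.88  0.53  1.99 -1.18  0.81 -2.46] 0.0000
B 1 -5 36 [ 0.67  0.39  2.1  -1.19  0.44 -2.9 ] 0.0001
B 1 -5 44 [ 0.71  0.46  2.21  4.34  0.52 -2.12] 0.0038
B 1 15 36 [ 0.45  0.35  2.2   4.34  0.11 -2.61] 0.0001
B 1 15 44 [ 0.49  0.41  2.25  3.67  0.31 -1.92] 0.0000
```

```bash
python3 - <<'E'
s=open('kin.py').read()
s=s.replace("a1,h,L2,L3,e,L6=P","a1,h,L2,L3,e,L6,d=P").replace("[a1,0,h]","[a1,d,h]").replace("[0,.35,.4,.4,0,.2]","[0,.35,.4,.4,0,.2,.04]")
open('kin.py','w').write(s)
E
python3 - <<'E'
from kin import *
print(P.round(4),np.abs(r.fun).max().round(4)); print(fk(D[6][0],P)[1].round(2))
d=np.pi/180
S=[[.2,.2,2.2,q4,.2,q6] for q4 in(0,1.2,3) for q6 in(-2,0,1.5)]
for nm,pos in(('A',[.562,.150,.054]),('Apre',[.45,.155,.08]),('B',[.569,.225,.054]),('Bpre',[.45,.235,.08])):
  for fl in(0,1):
    for az in(-20,-5,15):
      for ln in(36,44):
        q,c=ik(pos,az*d,ln*d,fl,S)
        if c<1e-4: print(nm,fl,az,ln,q.round(2),'%.5f'%c)
E
```

```text
[-0.0056  0.3191  0.4855  0.5327  0.0371  0.3132  0.0428] 0.002
[[-0.77  0.29  0.57]
 [ 0.23  0.96 -0.18]
 [-0.59 -0.   -0.8 ]]
A 0 -5 44 [0.34 0.38 2.29 4.03 0.38 1.04] 0.00000
A 0 15 36 [0.15 0.32 2.27 2.41 0.1  2.21] 0.00000
A 0 15 44 [0.14 0.35 2.34 2.88 0.32 1.74] 0.00000
A 1 -5 44 [ 0.34  0.38  2.29  4.03  0.38 -2.1 ] 0.00000
A 1 15 36 [ 0.15  0.32  2.27  2.41  0.1  -0.93] 0.00000
A 1 15 44 [ 0.14  0.35  2.34  2.88  0.32 -1.41] 0.00000
Apre 0 -5 44 [0.49 0.18 2.5  4.24 0.44 0.95] 0.00000
Apre 0 15 36 [0.23 0.08 2.49 2.84 0.07 1.85] 0.00000
Apre 0 15 44 [0.22 0.13 2.56 3.06 0.32 1.62] 0.00000
Apre 1 -5 44 [ 0.49  0.18  2.5   4.24  0.44 -2.19] 0.00000
Apre 1 15 36 [ 0.23  0.08  2.49  2.84  0.07 -1.29] 0.00000
Apre 1 15 44 [ 0.22  0.13  2.56  3.06  0.32 -1.52] 0.00000
B 0 -20 36 [ 0.54  0.44  2.07 -1.19  0.51  0.35] 0.00000
B 0 -5 44 [0.5  0.43 2.2  4.34 0.43 0.85] 0.00000
B 0 15 36 [0.33 0.36 2.2  3.82 0.06 0.95] 0.00000
B 0 15 44 [0.33 0.39 2.27 3.31 0.29 1.46] 0.00000
B 1 -20 36 [ 0.54  0.44  2.07 -1.19  0.51 -2.79] 0.00000
B 1 -5 44 [ 0.5   0.43  2.2   4.34  0.43 -2.29] 0.00000
B 1 15 36 [ 0.33  0.36  2.2   3.82  0.06 -2.19] 0.00000
B 1 15 44 [ 0.33  0.39  2.27  3.31  0.29 -1.69] 0.00000
Bpre 0 -20 36 [ 0.72  0.27  2.25 -1.13  0.6   0.45] 0.00000
Bpre 0 15 36 [0.47 0.15 2.42 4.34 0.13 0.54] 0.00002
Bpre 0 15 44 [0.5  0.19 2.48 3.68 0.32 1.23] 0.00000
Bpre 1 -20 36 [ 0.72  0.27  2.25 -1.13  0.6  -2.69] 0.00000
Bpre 1 15 36 [ 0.47  0.15  2.42  4.34  0.13 -2.6 ] 0.00002
Bpre 1 15 44 [ 0.5   0.19  2.48  3.68  0.32 -1.91] 0.00000
```

```bash
python3 - <<'E'
from kin import *
d=np.pi/180
S=[[.5,.3,2.1,-1,.4,q6] for q6 in(-.8,.2)]
g=np.array([.549,.074]);rx=np.array([.996,-.088]);ry=np.array([.088,.996]);r0=np.array([.5625,.2266])
for nm,y,z,bx in(('A',-.075,.056,0),('A84',-.069,.056,0),('A hi',-.075,.075,0),('A pre',-.075,.075,-.12),('B',.001,.056,0),('Bpre',.001,.075,-.12)):
  for az in(-45,-37,-30,-25):
    for ln in(36.4,):
      j=r0+y*ry+bx*rx
      tz=np.array([np.sin(ln*d)*np.cos(az*d),np.sin(ln*d)*np.sin(az*d)]); p=np.r_[j+.011*tz,z]
      q,c=ik(p,az*d,ln*d,0,S); print(nm,az,q.round(2),'%.5f'%c)
E
```

```text
A -45 [ 0.49  0.47  2.02 -1.01  0.73  0.51] 0.00000
A -37 [ 0.47  0.44  2.07 -1.1   0.64  0.47] 0.00000
A -30 [ 0.45  0.41  2.11 -1.19  0.56  0.43] 0.00000
A -25 [ 0.43  0.39  2.13 -1.19  0.5   0.34] 0.00033
A84 -45 [ 0.5   0.47  2.01 -1.    0.74  0.51] 0.00000
A84 -37 [ 0.48  0.44  2.06 -1.1   0.65  0.47] 0.00000
A84 -30 [ 0.46  0.42  2.11 -1.19  0.56  0.44] 0.00000
A84 -25 [ 0.44  0.4   2.12 -1.19  0.5   0.35] 0.00025
A hi -45 [ 0.49  0.43  2.02 -0.98  0.76  0.46] 0.00000
A hi -37 [ 0.47  0.4   2.07 -1.06  0.66  0.41] 0.00000
A hi -30 [ 0.45  0.37  2.11 -1.14  0.57  0.37] 0.00000
A hi -25 [ 0.43  0.35  2.14 -1.19  0.51  0.33] 0.00000
A pre -45 [ 0.65  0.31  2.21 -0.97  0.79  0.63] 0.00000
A pre -37 [ 0.64  0.27  2.27 -1.06  0.71  0.58] 0.00000
A pre -30 [ 0.62  0.24  2.31 -1.15  0.63  0.55] 0.00000
A pre -25 [ 0.59  0.22  2.34 -1.19  0.58  0.49] 0.00007
B -45 [ 0.61  0.53  1.9  -0.92  0.82  0.51] 0.00000
B -37 [ 0.59  0.5   1.96 -1.    0.73  0.46] 0.00000
B -30 [ 0.58  0.47  2.   -1.08  0.64  0.42] 0.00000
B -25 [ 0.56  0.46  2.04 -1.14  0.58  0.39] 0.00000
Bpre -45 [ 0.77  0.39  2.08 -0.88  0.88  0.63] 0.00000
Bpre -37 [ 0.76  0.36  2.14 -0.96  0.8   0.58] 0.00000
Bpre -30 [ 0.75  0.33  2.18 -1.04  0.72  0.54] 0.00000
Bpre -25 [ 0.74  0.3   2.22 -1.1   0.66  0.52] 0.00000
```

```bash
cat > scan.py <<'E'
from kin import *
d=np.pi/180
S=[[-.3,.2,2.2,2,.3,2.5],[0,.2,2.2,3,.3,1.6]]
rx=np.array([.996,-.088]);ry=np.array([.088,.996]);r0=np.array([.5625,.2266])
def go(nm,j,zg,az,ln,back=0):
    tz=np.array([np.sin(ln*d)*np.cos(az*d),np.sin(ln*d)*np.sin(az*d),-np.cos(ln*d)]); p=np.r_[j,zg]+(.011-back)*tz
    q,c=ik(p,az*d,ln*d,0,S); 
    print(nm,az,ln,q.round(2),'%.5f'%c if c>1e-5 else 'ok', p.round(3))
E
python3 - <<'E'
from scan import *
for ln in(38,41,44):
  for az in(5,15,25):
    for nm,j in(('red',[.558,-.14]),('blue',[.548,-.227])):
      go(nm,j,.131,az,ln); go(nm+' back',j,.131,az,ln,.1); go(nm+' up',j,.22,az,ln)
    go('A',r0-.075*ry,.064,az-5,ln)
E
```

```text
red 5 38 [-0.51  0.18  2.26  1.3   0.38  2.94] 0.00024 [ 0.565 -0.139  0.122]
red back 5 38 [-0.66 -0.09  2.39  1.2   0.55  2.94] 0.00845 [ 0.503 -0.145  0.201]
red up 5 38 [-0.55  0.    2.29  1.29  0.47  2.94] 0.01275 [ 0.565 -0.139  0.211]
blue 5 38 [-0.69  0.24  2.18  1.16  0.49  2.94] 0.00002 [ 0.555 -0.226  0.122]
blue back 5 38 [-0.84 -0.    2.28  1.07  0.67  2.94] 0.00383 [ 0.493 -0.232  0.201]
blue up 5 38 [-0.74  0.07  2.2   1.15  0.6   2.94] 0.00847 [ 0.555 -0.226  0.211]
A 0 38 [0.28 0.34 2.26 4.19 0.2  0.76] ok [0.563 0.152 0.055]
red 15 38 [-0.56  0.21  2.21  1.14  0.52  2.92] ok [ 0.565 -0.138  0.122]
red back 15 38 [-0.72 -0.03  2.29  1.03  0.71  2.94] 0.00268 [ 0.505 -0.154  0.201]
red up 15 38 [-0.61  0.04  2.22  1.11  0.64  2.94] 0.00699 [ 0.565 -0.138  0.211]
blue 15 38 [-0.73  0.27  2.13  1.06  0.63  2.86] ok [ 0.555 -0.225  0.122]
blue back 15 38 [-0.87  0.06  2.18  0.92  0.81  2.94] 0.00033 [ 0.495 -0.241  0.201]
blue up 15 38 [-0.77  0.12  2.12  1.    0.75  2.94] 0.00318 [ 0.555 -0.225  0.211]
A 10 38 [0.2  0.32 2.28 3.27 0.13 1.47] ok [0.563 0.153 0.055]
red 2
[... 3037 characters left out ...]
  2.78] ok [ 0.488 -0.243  0.195]
blue up 15 44 [-0.78  0.12  2.13  1.06  0.76  2.92] ok [ 0.555 -0.225  0.212]
A 10 44 [0.2  0.35 2.33 3.21 0.31 1.53] ok [0.563 0.153 0.056]
red 25 44 [-0.66  0.27  2.19  1.25  0.71  2.6 ] ok [ 0.565 -0.137  0.123]
red back 25 44 [-0.81  0.06  2.24  1.04  0.87  2.75] ok [ 0.502 -0.166  0.195]
red up 25 44 [-0.66  0.1   2.16  1.05  0.79  2.88] ok [ 0.565 -0.137  0.212]
blue 25 44 [-0.81  0.34  2.09  1.14  0.81  2.59] ok [ 0.555 -0.224  0.123]
blue back 25 44 [-0.96  0.17  2.12  0.98  0.97  2.69] ok [ 0.492 -0.253  0.195]
blue up 25 44 [-0.81  0.18  2.06  0.99  0.9   2.81] ok [ 0.555 -0.224  0.212]
A 20 44 [0.1  0.35 2.33 2.6  0.34 1.91] ok [0.563 0.155 0.056]
```

Request:
send_rows(increments=[{"offset":[0,0,-0.3],"turn":[0,0,0],"gripper":0.44},{"offset":[0,0,-0.25],"turn":[0,0,0],"gripper":0.44},{"offset":[0,0,-0.15],"turn":[0,0,0],"gripper":0.44},{"offset":[0,0,-0.1],"turn":[0,0,0],"gripper":0.44},{"offset":[0,0,-0.1],"turn":[0,0,0],"gripper":0.44},{"offset":[0,0,0],"turn":[0,0,0],"gripper":0.44}])

```text
t: 13.1
tool_pos: [0.5654, -0.1423, 0.1209]
orientation: [0.372, 2.482, -0.121]
ft_force: [0.5, 0.6, -0.6]
finger_gap: 0.0431
gripper_force: 22.7
```

```bash
python3 - <<'E'
from scan import *
for az in (90,75,60,45,25):
  for ln in (20,43):
    for pos in ([.45,-.2,.30],[.47,-.2,.25]):
      q,c=ik(pos,az*d,ln*d,0,S); print(az,ln,pos,q.round(2),'%.5f'%c)
E
```

```text
90 20 [0.45, -0.2, 0.3] [-0.68  0.12  1.78  0.27  1.47  2.41] 0.00000
90 20 [0.47, -0.2, 0.25] [-0.66  0.2   1.8   0.28  1.38  2.4 ] 0.00000
90 43 [0.45, -0.2, 0.3] [-0.81  0.3   1.69  0.49  1.72  2.26] 0.00000
90 43 [0.47, -0.2, 0.25] [-0.79  0.38  1.69  0.5   1.64  2.24] 0.00000
75 20 [0.45, -0.2, 0.3] [-0.71  0.07  1.84  0.32  1.4   2.62] 0.00000
75 20 [0.47, -0.2, 0.25] [-0.68  0.15  1.85  0.33  1.3   2.61] 0.00000
75 43 [0.45, -0.2, 0.3] [-0.88  0.22  1.8   0.59  1.61  2.4 ] 0.00000
75 43 [0.47, -0.2, 0.25] [-0.85  0.3   1.8   0.6   1.52  2.37] 0.00000
60 20 [0.45, -0.2, 0.3] [-0.72  0.01  1.89  0.35  1.32  2.84] 0.00000
60 20 [0.47, -0.2, 0.25] [-0.7   0.09  1.91  0.37  1.22  2.83] 0.00000
60 43 [0.45, -0.2, 0.3] [-0.93  0.12  1.91  0.68  1.48  2.54] 0.00000
60 43 [0.47, -0.2, 0.25] [-0.9   0.21  1.92  0.7   1.39  2.5 ] 0.00000
45 20 [0.45, -0.2, 0.3] [-0.77 -0.05  1.97  0.44  1.24  2.94] 0.00452
45 20 [0.47, -0.2, 0.25] [-0.74  0.04  1.99  0.45  1.13  2.94] 0.00317
45 43 [0.45, -0.2, 0.3] [-0.96  0.02  2.03  0.76  1.34  2.69] 0.00000
45 43 [0.47, -0.2, 0.25] [-0.92  0.11  2.04  0.79  1.24  2.64] 0.00000
25 20 [0.45, -0.2, 0.3] [-0.87 -0.14  2.11  0.64  1.12  2.94] 0.04658
25 20 [0.47, -0.2, 0.25] [-0.82 -0.05  2.13  0.67  0.99  2.94] 0.03762
25 43 [0.45, -0.2, 0.3] [-0.96 -0.14  2.18  0.84  1.12  2.93] 0.00000
25 43 [0.47, -0.2, 0.25] [-0.92 -0.04  2.2   0.9   1.02  2.85] 0.00000
```

Request:
send_rows(increments=[{"offset":[0,0,0],"turn":[0,0,0],"gripper":0.55},{"offset":[0,0,0],"turn":[0,0,0],"gripper":0.72},{"offset":[0,0,0],"turn":[0,0,0],"gripper":0.72},{"offset":[-0.35,0.1,0.5],"turn":[0,0,0],"gripper":0.72},{"offset":[-0.35,0.1,0.5],"turn":[0,0,0],"gripper":0.72},{"offset":[-0.35,0.1,0.5],"turn":[0,0,0],"gripper":0.72},{"offset":[-0.35,0.1,0.5],"turn":[0,0,0],"gripper":0.72},{"offset":[-0.35,0.1,0.5],"turn":[0,0,0],"gripper":0.72},{"offset":[-0.35,0.1,0.5],"turn":[0,0,0],"gripper":0.72},{"offset":[0,0,0.5],"turn":[0,0,0],"gripper":0.72}])

```text
t: 14.1
tool_pos: [0.4995, -0.1234, 0.2249]
orientation: [0.372, 2.487, -0.12]
ft_force: [0.3, -0.1, 0.7]
finger_gap: 0.0618
gripper_force: 0.0
```

Request:
send_rows(increments=[{"offset":[-0.2,-0.4,0.6],"turn":[0.26,0.84,0],"gripper":0.72},{"offset":[-0.2,-0.4,0.6],"turn":[0.26,0.84,0],"gripper":0.72},{"offset":[-0.2,-0.4,0.6],"turn":[0.26,0.84,0],"gripper":0.72},{"offset":[-0.2,-0.4,0.3],"turn":[0.26,0.84,0],"gripper":0.72},{"offset":[-0.2,-0.4,0],"turn":[0.26,0.84,0],"gripper":0.72},{"offset":[-0.2,-0.4,0],"turn":[0.26,0.84,0],"gripper":0.72},{"offset":[0,0,0],"turn":[0,0,0],"gripper":0.72}])

```text
t: 14.8
tool_pos: [0.4668, -0.198, 0.2882]
orientation: [0.469, 3.106, 0.003]
ft_force: [0.5, 0.6, -0.1]
finger_gap: 0.0614
gripper_force: 0.0
```

```bash
python3 - <<'E'
from h import *
o=st(); print(np.round(o['q'],2))
t,K,T=snap('top','t3')
g=cv2.cvtColor(t,cv2.COLOR_BGR2GRAY)[195:245,310:430]
m=cv2.inRange(g,0,38); n,l,s,cc=cv2.connectedComponentsWithStats(m)
for i in range(1,n):
    if s[i,4]>60: print(s[i],onz(K,T,cc[i]+[310,195],.157).round(4))
E
```

```text
t 14.8 tcp [ 0.4668 -0.198   0.2882] ty [0.295 0.955 0.002] tz [ 0.001  0.002 -1.   ] gap 0.0614 grip 0.0 F [ 0.5  0.6 -0.1]
[-0.49  0.03  1.85  0.    1.25 -1.76]
[98 16 14 10 77] [ 0.559  -0.3122  0.157 ]
[ 56  19  23  31 349] [ 0.5363 -0.2253  0.157 ]
```

Request:
send_rows(increments=[{"offset":[0,0,0],"turn":[0,0,-1],"gripper":0.72},{"offset":[0,0,0],"turn":[0,0,-1],"gripper":0.72},{"offset":[0,0,0],"turn":[0,0,-1],"gripper":0.72},{"offset":[0,0,0],"turn":[0,0,-1],"gripper":0.72},{"offset":[0,0,0],"turn":[0,0,-1],"gripper":0.72},{"offset":[0,0,0],"turn":[0,0,-1],"gripper":0.72},{"offset":[0,0,0],"turn":[0,0,-1],"gripper":0.72},{"offset":[0,0,0],"turn":[0,0,-1],"gripper":0.72},{"offset":[0,0,0],"turn":[0,0,-1],"gripper":0.72},{"offset":[0,0,0],"turn":[0,0,-1],"gripper":0.72}])

```text
t: 15.85
tool_pos: [0.4645, -0.1948, 0.288]
orientation: [2.143, 2.294, 0.004]
ft_force: [-0.1, 0.1, 1.1]
finger_gap: 0.0614
gripper_force: 0.0
```

Request:
send_rows(increments=[{"offset":[0,0,0],"turn":[0,0,-1],"gripper":0.72},{"offset":[0,0,0],"turn":[0,0,-1],"gripper":0.72},{"offset":[0,0,0],"turn":[0,0,-1],"gripper":0.72},{"offset":[0,0,0],"turn":[0,0,-1],"gripper":0.72},{"offset":[0,0,0],"turn":[0,0,-1],"gripper":0.72},{"offset":[0,0,0],"turn":[0,0,-1],"gripper":0.72},{"offset":[0,0,0],"turn":[0,0,-1],"gripper":0.72},{"offset":[0,0,0],"turn":[0,0,-1],"gripper":0.72},{"offset":[0,0,0],"turn":[0,0,-1],"gripper":0.72},{"offset":[0,0,0],"turn":[0,0,-1],"gripper":0.72}])

```text
t: 16.85
tool_pos: [0.4645, -0.1947, 0.288]
orientation: [3.064, 0.684, 0.002]
ft_force: [-0.2, -0.5, -0.4]
finger_gap: 0.0615
gripper_force: 0.0
```

Request:
send_rows(increments=[{"offset":[0,0,0],"turn":[0,0,-1],"gripper":0.72},{"offset":[0,0,0],"turn":[0,0,-1],"gripper":0.72},{"offset":[0,0,0],"turn":[0,0,-1],"gripper":0.72},{"offset":[0,0,0],"turn":[0,0,-1],"gripper":0.72},{"offset":[0,0,0],"turn":[0,0,-1],"gripper":0.72},{"offset":[0,0,0],"turn":[0,0,-1],"gripper":0.72},{"offset":[0,0,0],"turn":[0,0,-1],"gripper":0.72},{"offset":[0,0,0],"turn":[0,0,-1],"gripper":0.72},{"offset":[0,0,0],"turn":[0,0,-1],"gripper":0.72},{"offset":[0,0,0],"turn":[0,0,-1],"gripper":0.72}])

```text
t: 17.85
tool_pos: [0.4645, -0.1947, 0.288]
orientation: [2.916, -1.166, -0.001]
ft_force: [0.0, 0.4, 0.5]
finger_gap: 0.0617
gripper_force: 0.0
```

Request:
send_rows(increments=[{"offset":[0,0,0],"turn":[0,0,-1],"gripper":0.72},{"offset":[0,0,0],"turn":[0,0,-1],"gripper":0.72},{"offset":[0,0,0],"turn":[0,0,-1],"gripper":0.72},{"offset":[0,0,0],"turn":[0,0,-1],"gripper":0.72},{"offset":[0,0,0],"turn":[0,0,-1],"gripper":0.72},{"offset":[0,0,0],"turn":[0,0,-1],"gripper":0.72},{"offset":[0,0,0],"turn":[0,0,-1],"gripper":0.72},{"offset":[0,0,0],"turn":[0,0,-1],"gripper":0.72},{"offset":[0,0,0],"turn":[0,0,-1],"gripper":0.72},{"offset":[0,0,0],"turn":[0,0,0],"gripper":0.72}])

```text
t: 18.85
tool_pos: [0.4645, -0.1949, 0.2881]
orientation: [1.908, -2.495, -0.003]
ft_force: [0.1, 0.4, -0.0]
finger_gap: 0.0614
gripper_force: 0.0
```

```bash
python3 - <<'E'
from h import *
o=st(); print(np.round(o['q'],2))
t,K,T=snap('top','t3')
g=cv2.cvtColor(t,cv2.COLOR_BGR2GRAY)[195:245,310:430]
m=cv2.inRange(g,0,38); n,l,s,cc=cv2.connectedComponentsWithStats(m)
for i in range(1,n):
    if s[i,4]>60: print(s[i],onz(K,T,cc[i]+[310,195],.157).round(4))
E
```

```text
t 18.85 tcp [ 0.4645 -0.1949  0.2881] ty [-0.965  0.262  0.002] tz [-0.002  0.001 -1.   ] gap 0.0614 grip 0.0 F [ 0.1  0.4 -0. ]
[-0.48  0.03  1.86  0.    1.26  2.92]
[ 97  16  15  12 109] [ 0.5567 -0.3109  0.157 ]
[ 57  19  19  31 310] [ 0.5369 -0.2228  0.157 ]
```

Request:
send_rows(increments=[{"offset":[0,0,0],"turn":[0.86,-0.234,0],"gripper":0.72},{"offset":[0,0,0],"turn":[0.86,-0.234,0],"gripper":0.72},{"offset":[0,0,0],"turn":[0.86,-0.234,0],"gripper":0.72},{"offset":[0,0,0],"turn":[0.86,-0.234,0],"gripper":0.72},{"offset":[0,0,0],"turn":[0.86,-0.234,0],"gripper":0.72},{"offset":[0,0,0],"turn":[0.86,-0.234,0],"gripper":0.72},{"offset":[0,0,0],"turn":[0.86,-0.234,0],"gripper":0.72}])

```text
t: 19.6
tool_pos: [0.4654, -0.1961, 0.2888]
orientation: [-1.509, 1.967, 0.594]
ft_force: [0.8, -0.1, 0.1]
finger_gap: 0.0616
gripper_force: 0.0
```

Request:
send_rows(increments=[{"offset":[0.15,0.1,0],"turn":[0,0,-0.91],"gripper":0.72},{"offset":[0.15,0.1,0],"turn":[0,0,-0.91],"gripper":0.72},{"offset":[0.15,0.1,0],"turn":[0,0,-0.91],"gripper":0.72},{"offset":[0.15,0.1,-0.1],"turn":[0,0,-0.91],"gripper":0.72},{"offset":[0.15,0.1,-0.5],"turn":[0,0,-0.91],"gripper":0.72},{"offset":[0.15,0.1,-0.6],"turn":[0,0,-0.91],"gripper":0.72},{"offset":[0.15,0.1,-0.6],"turn":[0,0,-0.91],"gripper":0.72},{"offset":[0.15,0.15,-0.6],"turn":[0,0,-0.91],"gripper":0.72},{"offset":[0,0.1,-0.6],"turn":[0,0,0],"gripper":0.72},{"offset":[0,0,0],"turn":[0,0,0],"gripper":0.72}])

```text
t: 20.6
tool_pos: [0.4993, -0.1648, 0.1957]
orientation: [-0.518, 2.349, 0.21]
ft_force: [0.3, 0.8, -1.2]
finger_gap: 0.0615
gripper_force: 0.0
```

```bash
cat >> h.py <<'E'
def jarfit(K,T,im,lo,hi,z0,x0,y0,lo2=None,hi2=None):
    "compare colour-mask centroid with the projected mid-glass point -> jar xy at glass height"
    h=cv2.cvtColor(im,cv2.COLOR_BGR2HSV); m=cv2.inRange(h,lo,hi)
    if lo2: m|=cv2.inRange(h,lo2,hi2)
    n,l,s,c=cv2.connectedComponentsWithStats(m); i=1+np.argmax(s[1:,4])
    # left/right silhouette edges at half height -> line through axis
    x,y,w,hh=s[i,:4]; row=int(c[i][1]); cols=np.where(l[row]==i)[0]
    print('bbox',s[i],'mid row',row,'cols',cols.min(),cols.max(),'pred',proj(K,T,[x0,y0,z0+.0225]).round(1),'pred base',proj(K,T,[x0,y0,z0]).round(1))
RED=((0,180,50),(7,255,255)); RED2=((172,150,50),(180,255,255))
E
python3 - <<'E'
from h import *
o=st(); print(np.round(o['q'],2))
im,K,T=snap('wrist','w5'); jarfit(K,T,im,*RED,.097,.558,-.140,*RED2)
c=T[:3,3]; d=np.array([.558,-.14])-c[:2]; d/=np.linalg.norm(d)
for dx in (-.006,0,.006):
    f=np.array([.558,-.14])+dx*d; print(dx,proj(K,T,[*(f-.022*d),.097]).round(1),proj(K,T,[*(f+.022*d),.142]).round(1))
E
```

```text
t 20.6 tcp [ 0.4993 -0.1648  0.1957] ty [-0.422  0.906  0.005] tz [ 0.614  0.29  -0.734] gap 0.0615 grip 0.0 F [ 0.3  0.8 -1.2]
[-0.8   0.05  2.23  1.    0.87  2.79]
bbox [ 242  168   58   66 3069] mid row 199 cols 243 297 pred [267.4 207.2] pred base [267.4 182.6]
-0.006 [267.4 160.8] [267.4 242.9]
0 [267.4 165.8] [267.4 245.9]
0.006 [267.4 170.7] [267.4 248.8]
```

Request:
send_rows(increments=[{"offset":[0.38,0.16,-0.4],"turn":[0,0,0],"gripper":0.72},{"offset":[0.38,0.16,-0.4],"turn":[0,0,0],"gripper":0.72},{"offset":[0.38,0.16,-0.4],"turn":[0,0,0],"gripper":0.72},{"offset":[0.38,0.16,-0.4],"turn":[0,0,0],"gripper":0.72},{"offset":[0.38,0.16,-0.4],"turn":[0,0,0],"gripper":0.72},{"offset":[0.38,0.16,-0.4],"turn":[0,0,0],"gripper":0.72},{"offset":[0,0,0],"turn":[0,0,0],"gripper":0.72}])

```text
t: 21.35
tool_pos: [0.575, -0.1399, 0.1313]
orientation: [-0.52, 2.336, 0.201]
ft_force: [0.3, 4.8, 7.2]
finger_gap: 0.0616
gripper_force: 0.0
```

```bash
python3 - <<'E'
from h import *
o=st(); print(np.round(o['q'],2))
im,K,T=snap('wrist','w6'); jarfit(K,T,im,*RED,.097,.560,-.140,*RED2)
R=Ro.from_rotvec(o['orientation']).as_matrix(); p=np.array(o['tool_pos'])
for s in (-.031,.031): print(proj(K,T,p-.011*R[:,2]+s*R[:,1]).round(1))
E
```

```text
t 21.35 tcp [ 0.575  -0.1399  0.1313] ty [-0.423  0.906 -0.004] tz [ 0.624  0.288 -0.727] gap 0.0616 grip 0.0 F [0.3 4.8 7.2]
[-0.64  0.27  2.16  1.22  0.7   2.66]
bbox [ 235  188   98  113 9152] mid row 245 cols 240 329 pred [284.4 246. ] pred base [283.7 203.1]
[200.2 293.1]
[340.7 293. ]
```

There is unexpected contact (7 N upward), so I'm backing off gently and checking that nothing shifted.

Request:
send_rows(increments=[{"offset":[-0.2,-0.1,0.3],"turn":[0,0,0],"gripper":0.72},{"offset":[-0.3,-0.13,0.4],"turn":[0,0,0],"gripper":0.72},{"offset":[-0.38,-0.16,0.4],"turn":[0,0,0],"gripper":0.72},{"offset":[-0.38,-0.16,0.4],"turn":[0,0,0],"gripper":0.72},{"offset":[-0.38,-0.16,0.4],"turn":[0,0,0],"gripper":0.72},{"offset":[0,0,0],"turn":[0,0,0],"gripper":0.72}])

```text
t: 22.0
tool_pos: [0.5208, -0.1624, 0.186]
orientation: [-0.515, 2.345, 0.198]
ft_force: [0.5, -0.6, 0.3]
finger_gap: 0.0613
gripper_force: 0.0
```

```bash
python3 - <<'E'
from h import *
o=st(); print(np.round(o['q'],2))
im,K,T=snap('wrist','w7')
h=cv2.cvtColor(im,cv2.COLOR_BGR2HSV)
for nm,lo,hi in (('red',*RED),('blue',(100,130,40),(130,255,255)),('och',(20,140,90),(32,255,255))):
    n,l,s,c=cv2.connectedComponentsWithStats(cv2.inRange(h,lo,hi))
    for i in range(1,n):
        if s[i,4]>300: print(nm,s[i],c[i].round(1),onz(K,T,c[i],.12).round(4))
a=cv2.resize(cv2.imread('pics/w6.png'),(400,300)); b=cv2.resize(im,(400,300)); s=snap('scene')[0][90:240,250:450]; t=snap('top')[0][180:330,290:490]
cv2.imwrite('pics/v7.png',np.vstack([np.hstack([a,b]),np.hstack([cv2.resize(s,(400,300)),cv2.resize(t,(400,300))])]))
E
```

```text
t 22.0 tcp [ 0.5208 -0.1624  0.186 ] ty [-0.418  0.909 -0.003] tz [ 0.621  0.283 -0.731] gap 0.0613 grip 0.0 F [ 0.5 -0.6  0.3]
[-0.76  0.1   2.21  1.05  0.82  2.78]
red [ 245  167   62   72 2743] [276.1 201. ] [ 0.5539 -0.1436  0.12  ]
blue [  94  122   90   92 5287] [141.5 164.3] [ 0.5491 -0.2302  0.12  ]
```

View pics/v7.png

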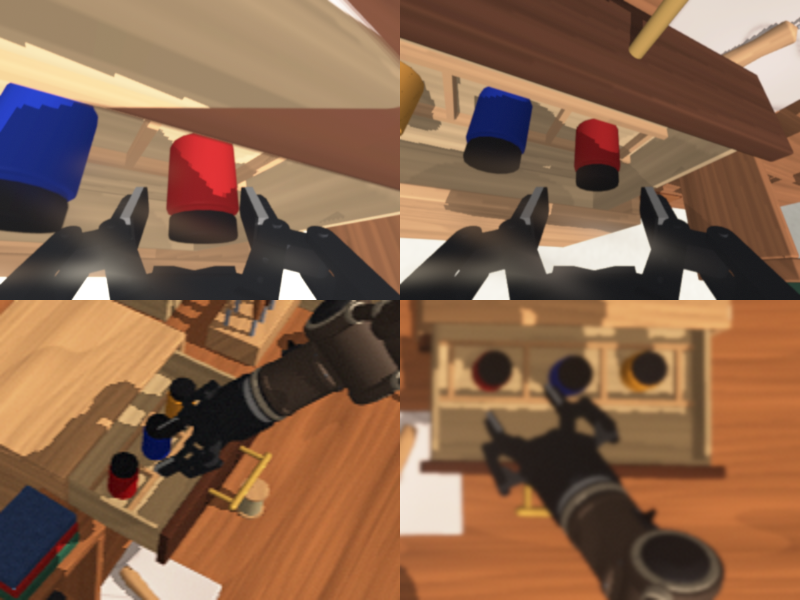

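The views show all jars standing in place and no camera body on the wrist. The touch was most likely the gripper linkage against the blue cap with the lean swung over it. I'll lift, spin the tool by a half turn, and lean with the azimuth slightly the other way.

Request:
send_rows(increments=[{"offset":[-0.3,0,0.8],"turn":[0,0,0],"gripper":0.72},{"offset":[-0.3,0,1],"turn":[0,0,0],"gripper":0.72},{"offset":[-0.3,0,1],"turn":[-0.739,-0.337,0.87],"gripper":0.72},{"offset":[-0.3,0,0.8],"turn":[-0.739,-0.337,0.87],"gripper":0.72},{"offset":[0,0,0],"turn":[-0.739,-0.337,0.87],"gripper":0.72},{"offset":[0,0,0],"turn":[-0.739,-0.337,0.87],"gripper":0.72},{"offset":[0,0,0],"turn":[-0.739,-0.337,0.87],"gripper":0.72},{"offset":[0,0,0],"turn":[-0.739,-0.337,0.87],"gripper":0.72},{"offset":[0,0,0],"turn":[-0.739,-0.337,0.87],"gripper":0.72},{"offset":[0,0,0],"turn":[-0.739,-0.337,0.87],"gripper":0.72}])

```text
t: 23.15
tool_pos: [0.4847, -0.1596, 0.2906]
orientation: [-1.721, 1.706, -0.333]
ft_force: [-0.1, 0.8, 0.2]
finger_gap: 0.0613
gripper_force: 0.0
```

Request:
send_rows(increments=[{"offset":[0,0,0],"turn":[-0.739,-0.337,0.87],"gripper":0.72},{"offset":[0,0,0],"turn":[-0.739,-0.337,0.87],"gripper":0.72},{"offset":[0,0,0],"turn":[-0.739,-0.337,0.87],"gripper":0.72},{"offset":[0,0,0],"turn":[-0.739,-0.337,0.87],"gripper":0.72},{"offset":[0,0,0],"turn":[-0.739,-0.337,0.87],"gripper":0.72},{"offset":[0,0,0],"turn":[-0.739,-0.337,0.87],"gripper":0.72},{"offset":[0,0,0],"turn":[-0.739,-0.337,0.87],"gripper":0.72},{"offset":[0,0,0],"turn":[-0.739,-0.337,0.87],"gripper":0.72},{"offset":[0,0,0],"turn":[-0.739,-0.337,0.87],"gripper":0.72},{"offset":[0,0,0],"turn":[-0.739,-0.337,0.87],"gripper":0.72}])

```text
t: 24.15
tool_pos: [0.4847, -0.1596, 0.2905]
orientation: [-2.634, 0.18, -0.916]
ft_force: [0.0, 0.1, 0.4]
finger_gap: 0.0614
gripper_force: 0.0
```

```bash
cat > tgt.py <<'E'
import sys
from h import *
from kin import target
def rel(pos,az,lean,flip=1):
    o=st(); print('q',np.round(o['q'],2)); d=np.pi/180
    p,R=target(pos,az*d,lean*d,flip); R0=Ro.from_rotvec(o['orientation']).as_matrix()
    print('offset units',((p-o['tool_pos'])/.03).round(2),'turn units',(Ro.from_matrix(R@R0.T).as_rotvec()/.12).round(2))
E
python3 - <<'E'
from tgt import *
rel([.49,-.128,.2],-10,40)
from scan import *
S1=[[-.3,.1,2.2,1,.3,0]]
def path(ln,wps,n=8):
    q=S1[0]; 
    for k in range(len(wps)-1):
        a,b=np.array(wps[k]),np.array(wps[k+1])
        for s in np.linspace(0,1,n)[(0 if k==0 else 1):]:
            w=a+(b-a)*s; q0=q; q,c=ik(w[:3],w[3]*d,ln*d,1,[q])
        print(ln,w.round(3),q.round(2),'' if c<1e-5 else 'BAD %.4f'%c)
for ln in(38,40,42):
    path(ln,[[.565,-.141,.123,-10],[.565,-.141,.21,-10],[.42,-.11,.21,0],[.42,.0,.15,20],[.44,.15,.10,25],[.45,.155,.075,15],[.563,.152,.075,5],[.563,.152,.056,5]])
    path(ln,[[.555,-.228,.123,-10],[.555,-.228,.21,-10],[.42,-.15,.21,0],[.42,.0,.15,25],[.44,.18,.10,35],[.45,.23,.075,25],[.57,.227,.075,10],[.57,.227,.056,10]])
E
```

```text
t 24.15 tcp [ 0.4847 -0.1596  0.2905] ty [-0.006 -0.932 -0.361] tz [ 0.621  0.279 -0.732] gap 0.0614 grip 0.0 F [0.  0.1 0.4]
q [-0.81 -0.15  2.2   0.87  1.01  0.44]
offset units [ 0.18  1.05 -3.02] turn units [-3.09  0.03 -1.43]
38 [  0.565  -0.141   0.21  -10.   ] [-0.39 -0.02  2.23  0.45  0.31  0.97] 
38 [ 0.42 -0.11  0.21  0.  ] [-0.62 -0.37  2.5   0.73  0.57  0.42] 
38 [ 0.42  0.    0.15 20.  ] [-0.44 -0.23  2.56  1.02  0.54 -0.05] 
38 [ 0.44  0.15  0.1  25.  ] [ 0.1   0.    2.53  1.69  0.21 -0.39] 
38 [ 0.45   0.155  0.075 15.   ] [ 0.23  0.11  2.51  2.99  0.14 -1.45] 
38 [0.563 0.152 0.075 5.   ] [ 0.24  0.28  2.28  4.06  0.12 -2.37] 
38 [0.563 0.152 0.056 5.   ] [ 0.24  0.33  2.28  3.81  0.15 -2.11] 
38 [  0.555  -0.228   0.21  -10.   ] [-0.59  0.02  2.19  0.7   0.4   0.57] 
38 [ 0.42 -0.15  0.21  0.  ] [-0.74 -0.32  2.47  0.79  0.62  0.26] 
38 [ 0.42  0.    0.15 25.  ] [-0.48 -0.2   2.54  1.01  0.61 -0.15] 
38 [ 0.44  0.18  0.1  35.  ] [ 0.09  0.03  2.5   1.53  0.31 -0.38] 
38 [ 0.45   0.23   0.075 25.   ] [ 0.36  0.15  2.45  2.77  0.14 -1.27] 
38 [ 0.57   0.227  0.075 10.  
[... 1380 characters left out ...]
 [ 0.45   0.155  0.075 15.   ] [ 0.23  0.13  2.55  3.05  0.27 -1.51] 
42 [0.563 0.152 0.075 5.   ] [ 0.25  0.29  2.31  3.66  0.22 -1.96] 
42 [0.563 0.152 0.056 5.   ] [ 0.25  0.34  2.31  3.57  0.26 -1.86] 
42 [  0.555  -0.228   0.21  -10.   ] [-0.61  0.02  2.23  0.95  0.35  0.32] 
42 [ 0.42 -0.15  0.21  0.  ] [-0.78 -0.32  2.51  0.95  0.62  0.08] 
42 [ 0.42  0.    0.15 25.  ] [-0.54 -0.19  2.57  1.17  0.65 -0.34] 
42 [ 0.44  0.18  0.1  35.  ] [ 0.06  0.05  2.53  1.83  0.37 -0.7 ] 
42 [ 0.45   0.23   0.075 25.   ] [ 0.35  0.17  2.49  2.92  0.26 -1.42] 
42 [ 0.57   0.227  0.075 10.   ] [ 0.38  0.34  2.24  3.85  0.21 -2.12] 
42 [ 0.57   0.227  0.056 10.   ] [ 0.38  0.38  2.24  3.73  0.24 -2.  ]
```

Request:
send_rows(increments=[{"offset":[0.17,0.25,-0.6],"turn":[-0.77,0,-0.36],"gripper":0.72},{"offset":[0.17,0.25,-0.6],"turn":[-0.77,0,-0.36],"gripper":0.72},{"offset":[0.17,0.25,-0.6],"turn":[-0.77,0,-0.36],"gripper":0.72},{"offset":[0.17,0.25,-0.6],"turn":[-0.77,0,-0.36],"gripper":0.72},{"offset":[0,0,-0.6],"turn":[0,0,0],"gripper":0.72},{"offset":[0,0,0],"turn":[0,0,0],"gripper":0.72}])

```text
t: 24.75
tool_pos: [0.503, -0.1267, 0.1972]
orientation: [2.893, -0.259, 1.05]
ft_force: [0.3, -0.3, -1.1]
finger_gap: 0.0617
gripper_force: 0.0
```

```bash
python3 - <<'E'
from tgt import *
im,K,T=snap('wrist','w8'); jarfit(K,T,im,*RED,.097,.560,-.140,*RED2)
c=T[:3,3]; d=np.array([.56,-.14])-c[:2]; d/=np.linalg.norm(d); print('d',d)
for dx in (-.006,0,.006):
    f=np.array([.56,-.14])+dx*d; print(dx,proj(K,T,[*(f-.022*d),.097]).round(1),proj(K,T,[*(f-.022*d),.142]).round(1),proj(K,T,[*(f+.022*d),.142]).round(1))
rel([.569,-.141,.1225],-10,40)
E
```

```text
bbox [246 203  57  45 963] mid row 232 cols 253 298 pred [276.4 219.5] pred base [276.2 228.8]
d [ 0.97936221 -0.20211298]
-0.006 [275.4 262.1] [275.8 247.3] [277.  187.8]
0 [275.6 254.7] [275.9 238.7] [277.2 180.4]
0.006 [275.7 247.5] [276.1 230.2] [277.4 173.1]
t 24.8 tcp [ 0.5041 -0.1283  0.1992] ty [-0.177 -0.984 -0.007] tz [ 0.634 -0.109 -0.765] gap 0.0618 grip 0.0 F [-0.5  0.7 -0. ]
q [-0.43 -0.15  2.39  0.66  0.28  0.74]
offset units [ 2.16 -0.42 -2.56] turn units [-0.05  0.02  0.03]
```

Request:
send_rows(increments=[{"offset":[0.37,-0.07,-0.43],"turn":[0,0,0],"gripper":0.72},{"offset":[0.37,-0.07,-0.43],"turn":[0,0,0],"gripper":0.72},{"offset":[0.37,-0.07,-0.43],"turn":[0,0,0],"gripper":0.72},{"offset":[0.37,-0.07,-0.43],"turn":[0,0,0],"gripper":0.72},{"offset":[0.37,-0.07,-0.43],"turn":[0,0,0],"gripper":0.72},{"offset":[0.37,-0.07,-0.4],"turn":[0,0,0],"gripper":0.72},{"offset":[0,0,0],"turn":[0,0,0],"gripper":0.72}])

```text
t: 25.5
tool_pos: [0.5729, -0.1443, 0.1248]
orientation: [2.884, -0.269, 1.06]
ft_force: [-0.5, 0.1, -0.3]
finger_gap: 0.0616
gripper_force: 0.0
```

```bash
python3 - <<'E'
from tgt import *
im,K,T=snap('wrist','w9'); jarfit(K,T,im,*RED,.097,.562,-.140,*RED2)
o=robot.get_obs()
rel([.571,-.141,.1225],-10,40)
R=Ro.from_rotvec(o['orientation']).as_matrix(); p=np.array(o['tool_pos'])
for s in (-.031,.031): print(proj(K,T,p-.011*R[:,2]+s*R[:,1]).round(1))
E
```

```text
bbox [243 346  41   7  84] mid row 349 cols 245 278 pred [267.2 305.5] pred base [267.9 309.8]
t 25.55 tcp [ 0.5724 -0.144   0.1252] ty [-0.182 -0.983 -0.006] tz [ 0.637 -0.113 -0.762] gap 0.0617 grip 0.0 F [0.5 0.1 0.7]
q [-0.39  0.17  2.28  1.57  0.14 -0.15]
offset units [-0.05  0.1  -0.09] turn units [-0.04  0.05  0.07]
[201.  293.3]
[341.7 292.9]
```

Request:
send_rows(increments=[{"offset":[-0.05,0.1,-0.08],"turn":[0,0,0],"gripper":0.6},{"offset":[0,0,0],"turn":[0,0,0],"gripper":0.54},{"offset":[0,0,0],"turn":[0,0,0],"gripper":0.5},{"offset":[0,0,0],"turn":[0,0,0],"gripper":0.46},{"offset":[0,0,0],"turn":[0,0,0],"gripper":0.44},{"offset":[0,0,0],"turn":[0,0,0],"gripper":0.44}], newtons=22)

```text
t: 26.15
tool_pos: [0.5707, -0.1402, 0.1235]
orientation: [2.883, -0.263, 1.061]
ft_force: [-1.2, -0.8, 4.2]
finger_gap: 0.0434
gripper_force: 22.9
```

Request:
send_rows(increments=[{"offset":[0,0,0.2],"turn":[0,0,0],"gripper":0.44},{"offset":[0,0,0.5],"turn":[0,0,0],"gripper":0.44},{"offset":[0,0,0.7],"turn":[0,0,0],"gripper":0.44},{"offset":[0,0,0.7],"turn":[0,0,0],"gripper":0.44},{"offset":[0,0,0.6],"turn":[0,0,0],"gripper":0.44},{"offset":[0,0,0.3],"turn":[0,0,0],"gripper":0.44}])

```text
t: 26.75
tool_pos: [0.5711, -0.1385, 0.2005]
orientation: [2.887, -0.259, 1.064]
ft_force: [0.8, -0.0, -1.0]
finger_gap: 0.0432
gripper_force: 22.7
```

```bash
python3 - <<'E'
from tgt import *
rel([.42,-.11,.21],0,40)
E
```

```text
t 26.75 tcp [ 0.5711 -0.1385  0.2005] ty [-0.175 -0.984 -0.007] tz [ 0.639 -0.108 -0.761] gap 0.0432 grip 22.7 F [ 0.8 -0.  -1. ]
q [-0.39 -0.    2.25  0.63  0.24  0.8 ]
offset units [-5.04  0.95  0.32] turn units [-0.06  0.07  1.47]
```

Request:
send_rows(increments=[{"offset":[-0.5,0.1,0.15],"turn":[0,0,0.2],"gripper":0.44},{"offset":[-0.9,0.15,0.1],"turn":[0,0,0.25],"gripper":0.44},{"offset":[-0.9,0.15,0.05],"turn":[0,0,0.25],"gripper":0.44},{"offset":[-0.9,0.15,0],"turn":[0,0,0.25],"gripper":0.44},{"offset":[-0.9,0.15,0],"turn":[0,0,0.25],"gripper":0.44},{"offset":[-0.8,0.15,0],"turn":[0,0,0.25],"gripper":0.44},{"offset":[-0.4,0.4,0],"turn":[0,0,0.3],"gripper":0.44}])

```text
t: 27.45
tool_pos: [0.4098, -0.1003, 0.2071]
orientation: [-2.931, -0.044, -1.074]
ft_force: [0.5, 0.4, -1.8]
finger_gap: 0.0435
gripper_force: 22.8
```

Request:
send_rows(increments=[{"offset":[0,0.8,0],"turn":[0,0,0.5],"gripper":0.44},{"offset":[0,0.85,0],"turn":[0,0,0.5],"gripper":0.44},{"offset":[0,0.85,0],"turn":[0,0,0.5],"gripper":0.44},{"offset":[0,0.85,0],"turn":[0,0,0.5],"gripper":0.44},{"offset":[0,0.85,0],"turn":[0,0,0.4],"gripper":0.44},{"offset":[0,0.6,0],"turn":[0,0,0.3],"gripper":0.44}])

```text
t: 28.05
tool_pos: [0.4108, 0.0446, 0.2076]
orientation: [-2.787, -0.502, -1.02]
ft_force: [-0.5, -1.3, -1.3]
finger_gap: 0.0435
gripper_force: 22.8
```

```bash
python3 - <<'E'
from tgt import *
rel([.44,.15,.10],25,40)
im,K,T=snap('wrist'); h=cv2.cvtColor(im,cv2.COLOR_BGR2HSV)
n,l,s,c=cv2.connectedComponentsWithStats(cv2.inRange(h,(45,110,30),(85,255,255)))
for i in range(1,n):
    if s[i,4]>200: print('green',s[i],c[i])
print('pred',proj(K,T,[.549,.074,.0525]))
E
```

```text
t 28.05 tcp [0.4108 0.0446 0.2076] ty [ 0.352 -0.936 -0.009] tz [ 0.603  0.234 -0.763] gap 0.0435 grip 22.8 F [-0.5 -1.3 -1.3]
q [-0.32 -0.45  2.57  0.81  0.6   0.31]
offset units [ 0.97  3.51 -3.59] turn units [-0.09  0.01  0.64]
green [273 167  36  32 674] [289.37240356 184.58605341]
pred [292.70545031 174.79593739]
```

Request:
send_rows(increments=[{"offset":[0.16,0.58,-0.6],"turn":[0,0,0.11],"gripper":0.44},{"offset":[0.16,0.58,-0.6],"turn":[0,0,0.11],"gripper":0.44},{"offset":[0.16,0.58,-0.6],"turn":[0,0,0.11],"gripper":0.44},{"offset":[0.16,0.58,-0.6],"turn":[0,0,0.11],"gripper":0.44},{"offset":[0.16,0.58,-0.6],"turn":[0,0,0.11],"gripper":0.44},{"offset":[0.16,0.58,-0.6],"turn":[0,0,0.1],"gripper":0.44},{"offset":[0.05,0.04,-0.2],"turn":[0,0,0],"gripper":0.44},{"offset":[0.05,0.04,-0.2],"turn":[0,0,-0.3],"gripper":0.44},{"offset":[0.05,0.04,-0.1],"turn":[0,0,-0.4],"gripper":0.44},{"offset":[0,0,0],"turn":[0,0,0],"gripper":0.44}])

```text
t: 29.1
tool_pos: [0.4429, 0.1436, 0.0944]
orientation: [-2.79, -0.484, -1.026]
ft_force: [-0.4, 0.9, -2.5]
finger_gap: 0.0434
gripper_force: 23.0
```

```bash
python3 - <<'E'
from tgt import *
rel([.45,.155,.075],15,40)
im,K,T=snap('wrist','w10'); h=cv2.cvtColor(im,cv2.COLOR_BGR2HSV)
n,l,s,c=cv2.connectedComponentsWithStats(cv2.inRange(h,(45,110,30),(85,255,255)))
for i in range(1,n):
    if s[i,4]>200: print('green',s[i],c[i])
c=T[:3,3]; g=np.array([.549,.074]); d=g-c[:2]; d/=np.linalg.norm(d); n=np.array([-d[1],d[0]]); print(c.round(3),d)
print(proj(K,T,[*(g-.022*d),.03]),proj(K,T,[*(g-.022*d),.075]),proj(K,T,[*(g-.022*n),.05]),proj(K,T,[*(g+.022*n),.05]))
E
```

```text
t 29.1 tcp [0.4429 0.1436 0.0944] ty [ 0.341 -0.94  -0.011] tz [ 0.608  0.229 -0.76 ] gap 0.0434 grip 23.0 F [-0.4  0.9 -2.5]
q [ 0.11  0.03  2.56  2.27  0.21 -0.88]
offset units [ 0.24  0.38 -0.65] turn units [-0.11  0.04 -0.72]
green [ 382  140   86   77 2646] [412.82161754 188.27928949]
[0.417 0.133 0.249] [ 0.91230088 -0.40952058]
[391.81630098 211.77155379] [416.84470198 183.59629719] [448.27869461 199.62935126] [394.20668466 160.36457926]
```

```bash
cat >> h.py <<'E'
def bbox(K,T,g,z0=.03):
    a=np.linspace(0,2*np.pi,72); P=[proj(K,T,[g[0]+.022*np.cos(t),g[1]+.022*np.sin(t),z0+z]) for t in a for z in (0,.045)]
    P=np.array(P); return np.r_[P.min(0),P.max(0)]
E
python3 - <<'E'
from h import *
c=robot.get_calibration('wrist');K=np.array(c['intrinsics']);T=np.array(c['extrinsics'])
g=np.array([.549,.074]); b=bbox(K,T,g); print(b.round(1))
print('dx',(bbox(K,T,g+[.005,0])-b).round(1),'dy',(bbox(K,T,g+[0,.005])-b).round(1),'seen 382 140 468 217')
im=cv2.imread('pics/w10.png');print(im[140:217:8,425])
E
```

```text
[379.5 132.1 474.  220.6]
dx [ 1.5 -6.   1.  -6.1] dy [-6.5 -2.2 -8.4 -2.2] seen 382 140 468 217
[[21 19 21]
 [24 23 24]
 [21 20 22]
 [22 21 20]
 [20 18 19]
 [29 47 19]
 [36 63 21]
 [34 60 20]
 [37 62 23]
 [46 82 28]]
```

Request:
send_rows(increments=[{"offset":[0.06,0.1,-0.16],"turn":[0,0,-0.18],"gripper":0.44},{"offset":[0.06,0.1,-0.16],"turn":[0,0,-0.18],"gripper":0.44},{"offset":[0.06,0.1,-0.16],"turn":[0,0,-0.18],"gripper":0.44},{"offset":[0.06,0.1,-0.16],"turn":[0,0,-0.18],"gripper":0.44},{"offset":[0,0,0],"turn":[0,0,0],"gripper":0.44}])

```text
t: 29.65
tool_pos: [0.4511, 0.1557, 0.0761]
orientation: [-2.831, -0.369, -1.046]
ft_force: [-0.9, 0.5, -1.8]
finger_gap: 0.0434
gripper_force: 23.0
```

Request:
send_rows(increments=[{"offset":[0.4,0,0],"turn":[0,0,-0.16],"gripper":0.44},{"offset":[0.4,0,0],"turn":[0,0,-0.16],"gripper":0.44},{"offset":[0.4,0,0],"turn":[0,0,-0.16],"gripper":0.44},{"offset":[0.4,0,0],"turn":[0,0,-0.16],"gripper":0.44},{"offset":[0.4,0,0],"turn":[0,0,-0.16],"gripper":0.44},{"offset":[0.4,0,0],"turn":[0,0,-0.16],"gripper":0.44},{"offset":[0,0,0],"turn":[0,0,0],"gripper":0.44}])

```text
t: 30.35
tool_pos: [0.5256, 0.1555, 0.078]
orientation: [-2.88, -0.207, -1.073]
ft_force: [0.8, 0.1, -1.1]
finger_gap: 0.0434
gripper_force: 23.0
```

```bash
python3 - <<'E'
from tgt import *
rel([.5658,.1515,.073],5,40)
im,K,T=snap('wrist','w11'); h=cv2.cvtColor(im,cv2.COLOR_BGR2HSV)
n,l,s,c=cv2.connectedComponentsWithStats(cv2.inRange(h,(45,110,30),(85,255,255)))
for i in range(1,n):
    if s[i,4]>200: print('green',s[i],c[i])
g=np.array([.552,.074]); b=bbox(K,T,g); print(b.round(1)); print('dx',(bbox(K,T,g+[.005,0])-b).round(1),'dy',(bbox(K,T,g+[0,.005])-b).round(1))
E
```

```text
t 30.35 tcp [0.5256 0.1555 0.078 ] ty [ 0.147 -0.989 -0.01 ] tz [ 0.647  0.104 -0.756] gap 0.0434 grip 23.0 F [ 0.8  0.1 -1.1]
q [ 0.24  0.23  2.38  3.42  0.19 -1.77]
offset units [ 1.34 -0.13 -0.17] turn units [-0.1   0.12 -0.5 ]
green [ 375  224   95   87 2835] [405.44479718 279.34955908]
[372.4 210.7 488.  307.2]
dx [ 0.2 -8.6 -1.1 -8.5] dy [ -8.   -1.2 -10.5  -1.2]
```

Request:
send_rows(increments=[{"offset":[0.34,-0.03,-0.04],"turn":[-0.01,0.015,-0.12],"gripper":0.44},{"offset":[0.34,-0.03,-0.04],"turn":[-0.01,0.015,-0.12],"gripper":0.44},{"offset":[0.34,-0.03,-0.04],"turn":[-0.01,0.015,-0.12],"gripper":0.44},{"offset":[0.32,-0.03,-0.04],"turn":[-0.01,0.015,-0.12],"gripper":0.44},{"offset":[0,0,0],"turn":[0,0,0],"gripper":0.44}])

```text
t: 30.9
tool_pos: [0.564, 0.1517, 0.0721]
orientation: [-2.913, -0.127, -1.068]
ft_force: [-0.2, -0.1, -0.6]
finger_gap: 0.0431
gripper_force: 23.0
```

```bash
python3 - <<'E'
from tgt import *
rel([.5658,.1515,.0565],5,40.4)
E
```

```text
t 30.9 tcp [0.564  0.1517 0.0721] ty [ 0.089 -0.996 -0.006] tz [ 0.644  0.062 -0.763] gap 0.0431 grip 23.0 F [-0.2 -0.1 -0.6]
q [ 0.24  0.3   2.29  3.7   0.17 -2.  ]
offset units [ 0.06 -0.01 -0.52] turn units [-0.05 -0.02 -0.02]
```

Request:
send_rows(increments=[{"offset":[0.06,0,-0.2],"turn":[-0.02,0,0],"gripper":0.44},{"offset":[0,0,-0.14],"turn":[-0.02,0,0],"gripper":0.44},{"offset":[0,0,-0.06],"turn":[0,0,0],"gripper":0.44},{"offset":[0,0,-0.05],"turn":[0,0,0],"gripper":0.44},{"offset":[0,0,-0.04],"turn":[0,0,0],"gripper":0.44},{"offset":[0,0,0],"turn":[0,0,0],"gripper":0.44}])

```text
t: 31.5
tool_pos: [0.5649, 0.1519, 0.0567]
orientation: [-2.918, -0.13, -1.067]
ft_force: [0.2, -0.3, -2.1]
finger_gap: 0.0431
gripper_force: 23.0
```

Request:
send_rows(increments=[{"offset":[0,0,-0.03],"turn":[0,0,0],"gripper":0.44},{"offset":[0,0,0],"turn":[0,0,0],"gripper":0.44}])

```text
t: 31.7
tool_pos: [0.5655, 0.152, 0.0565]
orientation: [-2.917, -0.13, -1.07]
ft_force: [-1.9, -0.5, 2.0]
finger_gap: 0.0432
gripper_force: 23.3
```

Request:
send_rows(increments=[{"offset":[0,0,0],"turn":[0,0,0],"gripper":0.53},{"offset":[0,0,0],"turn":[0,0,0],"gripper":0.58},{"offset":[0,0,0],"turn":[0,0,0],"gripper":0.62},{"offset":[0,0,0],"turn":[0,0,0],"gripper":0.62},{"offset":[-0.3,-0.03,0.15],"turn":[0,0,0],"gripper":0.62},{"offset":[-0.6,-0.05,0.25],"turn":[0,0,0],"gripper":0.62},{"offset":[-0.6,-0.05,0.25],"turn":[0,0,0],"gripper":0.62},{"offset":[-0.6,-0.05,0.25],"turn":[0,0,0],"gripper":0.62},{"offset":[-0.6,-0.05,0.25],"turn":[0,0,0.2],"gripper":0.62},{"offset":[-0.6,-0.05,0.25],"turn":[0,0,0.3],"gripper":0.62}])

```text
t: 32.7
tool_pos: [0.4645, 0.1436, 0.0981]
orientation: [-2.893, -0.218, -1.058]
ft_force: [0.2, -0.3, 1.0]
finger_gap: 0.0531
gripper_force: 0.0
```

```bash
python3 - <<'E'
from tgt import *
rel([.41,.04,.207],20,40)
im,K,T=snap('wrist','w12'); h=cv2.cvtColor(im,cv2.COLOR_BGR2HSV)
for nm,m,g in (('green',cv2.inRange(h,(45,110,30),(85,255,255)),[.551,.073]),('red',cv2.inRange(h,*RED)|cv2.inRange(h,*RED2),[.5573,.1508])):
    n,l,s,c=cv2.connectedComponentsWithStats(m)
    for i in range(1,n):
        if s[i,4]>300: print(nm,s[i],[s[i,0],s[i,1],s[i,0]+s[i,2],s[i,1]+s[i,3]])
    g=np.array(g);b=bbox(K,T,g); print(b.round(1)); print('dx',(bbox(K,T,g+[.005,0])-b).round(1),'dy',(bbox(K,T,g+[0,.005])-b).round(1))
E
```

```text
t 32.7 tcp [0.4645 0.1436 0.0981] ty [ 0.15  -0.989 -0.002] tz [ 0.637  0.098 -0.764] gap 0.0531 grip 0.0 F [ 0.2 -0.3  1. ]
q [ 0.25  0.06  2.5   3.62  0.14 -1.97]
offset units [-1.82 -3.45  3.63] turn units [-0.02  0.02  1.65]
green [ 353  153   78   71 2234] [np.int32(353), np.int32(153), np.int32(431), np.int32(224)]
[352.3 135.9 439.7 222.6]
dx [ 0.4 -6.3 -0.4 -6.3] dy [-6.6 -0.9 -8.2 -1. ]
red [ 249  139   65   59 2001] [np.int32(249), np.int32(139), np.int32(314), np.int32(198)]
[248.7 113.8 316.5 200.3]
dx [ 1.3 -5.9  0.7 -6. ] dy [-7.6 -0.9 -7.7 -0.9]
```

Request:
send_rows(increments=[{"offset":[-0.2,0,0],"turn":[0,0,0.7],"gripper":0.72},{"offset":[-0.2,0,0],"turn":[0,0,0.7],"gripper":0.72},{"offset":[-0.2,0,0],"turn":[0,0,0.7],"gripper":0.72},{"offset":[-0.2,0,0],"turn":[0,0,0.5],"gripper":0.72},{"offset":[-0.14,-0.6,0.7],"turn":[0,0,-0.1],"gripper":0.72},{"offset":[-0.14,-0.6,0.7],"turn":[0,0,-0.1],"gripper":0.72},{"offset":[-0.14,-0.6,0.7],"turn":[0,0,-0.1],"gripper":0.72},{"offset":[-0.14,-0.6,0.7],"turn":[0,0,-0.1],"gripper":0.72},{"offset":[-0.14,-0.6,0.7],"turn":[0,0,-0.1],"gripper":0.72},{"offset":[-0.14,-0.6,0.3],"turn":[0,0,-0.1],"gripper":0.72}])

```text
t: 33.75
tool_pos: [0.4541, 0.1078, 0.1506]
orientation: [-2.806, -0.346, -1.08]
ft_force: [-0.1, -0.5, 0.2]
finger_gap: 0.0616
gripper_force: 0.0
```

```bash
python3 - <<'E'
from tgt import *
rel([.42,-.15,.23],0,40)
rel([.489,-.217,.199],-10,40)
E
```

```text
t 33.75 tcp [0.4541 0.1078 0.1506] ty [ 0.252 -0.967 -0.025] tz [ 0.646  0.188 -0.74 ] gap 0.0616 grip 0.0 F [-0.1 -0.5  0.2]
q [ 0.02 -0.16  2.55  1.42  0.18 -0.  ]
offset units [-1.14 -8.59  2.65] turn units [-0.25  0.3  -2.12]
t 33.75 tcp [0.4541 0.1078 0.1506] ty [ 0.252 -0.967 -0.025] tz [ 0.646  0.188 -0.74 ] gap 0.0616 grip 0.0 F [-0.1 -0.5  0.2]
q [ 0.02 -0.16  2.55  1.42  0.18 -0.  ]
offset units [  1.16 -10.83   1.61] turn units [-0.23  0.32 -3.58]
```

Request:
send_rows(increments=[{"offset":[-0.35,-0.5,0.7],"turn":[-0.04,0.05,0],"gripper":0.72},{"offset":[-0.35,-0.5,0.7],"turn":[-0.04,0.05,0],"gripper":0.72},{"offset":[-0.35,-0.5,0.7],"turn":[-0.04,0.05,0],"gripper":0.72},{"offset":[-0.2,-0.8,0.6],"turn":[-0.04,0.05,-0.2],"gripper":0.72},{"offset":[0,-1,0],"turn":[-0.04,0.05,-0.4],"gripper":0.72},{"offset":[0,-1,0],"turn":[-0.04,0.05,-0.4],"gripper":0.72},{"offset":[0,-1,0],"turn":[0,0,-0.4],"gripper":0.72},{"offset":[0.1,-1,0],"turn":[0,0,-0.4],"gripper":0.72},{"offset":[0.1,-1,0],"turn":[0,0,-0.4],"gripper":0.72},{"offset":[0.2,-1,0],"turn":[0,0,-0.4],"gripper":0.72}])

```text
t: 34.75
tool_pos: [0.4386, -0.1277, 0.2174]
orientation: [2.939, -0.087, 1.094]
ft_force: [0.8, 0.0, -0.8]
finger_gap: 0.0615
gripper_force: 0.0
```

```bash
python3 - <<'E'
from tgt import *
rel([.489,-.217,.199],-10,40)
E
```

```text
t 34.75 tcp [ 0.4386 -0.1277  0.2174] ty [-0.053 -0.998 -0.015] tz [ 0.653 -0.024 -0.757] gap 0.0615 grip 0.0 F [ 0.8  0.  -0.8]
q [-0.64 -0.34  2.48  0.83  0.53  0.36]
offset units [ 1.68 -2.98 -0.61] turn units [-0.11  0.13 -1.01]
```

Request:
send_rows(increments=[{"offset":[0.4,-0.75,-0.15],"turn":[-0.03,0.03,-0.25],"gripper":0.72},{"offset":[0.42,-0.75,-0.15],"turn":[-0.03,0.03,-0.25],"gripper":0.72},{"offset":[0.42,-0.75,-0.15],"turn":[-0.03,0.03,-0.25],"gripper":0.72},{"offset":[0.42,-0.74,-0.15],"turn":[-0.03,0.03,-0.25],"gripper":0.72},{"offset":[0,0,0],"turn":[0,0,0],"gripper":0.72}])

```text
t: 35.25
tool_pos: [0.49, -0.2183, 0.1996]
orientation: [2.884, -0.25, 1.052]
ft_force: [0.3, 0.4, 0.0]
finger_gap: 0.0615
gripper_force: 0.0
```

```bash
python3 - <<'E'
from tgt import *
rel([.557,-.228,.123],-10,40)
im,K,T=snap('wrist','w13'); h=cv2.cvtColor(im,cv2.COLOR_BGR2HSV); g=np.array([.547,-.227])
n,l,s,c=cv2.connectedComponentsWithStats(cv2.inRange(h,(100,110,25),(130,255,255)))
for i in range(1,n):
    if s[i,4]>200: print('blue',[s[i,0],s[i,1],s[i,0]+s[i,2],s[i,1]+s[i,3]],s[i,4])
b=bbox(K,T,g,.097); print(b.round(1)); print('dx',(bbox(K,T,g+[.005,0],.097)-b).round(1),'dy',(bbox(K,T,g+[0,.005],.097)-b).round(1))
t,K,T=snap('top','t4')
q=cv2.cvtColor(t,cv2.COLOR_BGR2GRAY)[195:245,310:430]
m=cv2.inRange(q,0,38); n,l,s,cc=cv2.connectedComponentsWithStats(m)
for i in range(1,n):
    if s[i,4]>60: print(s[i],onz(K,T,cc[i]+[310,195],.157).round(4))
E
```

```text
t 35.25 tcp [ 0.49   -0.2183  0.1996] ty [-0.173 -0.985  0.002] tz [ 0.634 -0.112 -0.765] gap 0.0615 grip 0.0 F [0.3 0.4 0. ]
q [-0.68 -0.09  2.34  0.91  0.41  0.3 ]
offset units [ 2.23 -0.32 -2.55] turn units [ 0.02  0.01 -0.01]
blue [np.int32(241), np.int32(197), np.int32(298), np.int32(243)] 1137
[238.5 183.3 300.8 256.9]
dx [-1.  -6.  -1.5 -5.9] dy [-7.   1.1 -6.9  1.1]
[ 97  12  15  14 156] [ 0.5636 -0.309   0.157 ]
[ 56  14  18  17 231] [ 0.5565 -0.2216  0.157 ]
```

Request:
send_rows(increments=[{"offset":[0.43,-0.05,-0.42],"turn":[0,0,0],"gripper":0.72},{"offset":[0.43,-0.05,-0.42],"turn":[0,0,0],"gripper":0.72},{"offset":[0.43,-0.05,-0.42],"turn":[0,0,0],"gripper":0.72},{"offset":[0.43,-0.05,-0.42],"turn":[0,0,0],"gripper":0.72},{"offset":[0.43,-0.05,-0.42],"turn":[0,0,0],"gripper":0.72},{"offset":[0.43,-0.05,-0.42],"turn":[0,0,0],"gripper":0.72},{"offset":[0,0,0],"turn":[0,0,0],"gripper":0.72}])

```text
t: 36.05
tool_pos: [0.5658, -0.2239, 0.1226]
orientation: [2.889, -0.246, 1.05]
ft_force: [-0.1, 0.7, 0.6]
finger_gap: 0.0615
gripper_force: 0.0
```

```bash
python3 - <<'E'
from tgt import *
rel([.567,-.2275,.1235],-10,40)
E
```

```text
t 36.05 tcp [ 0.5658 -0.2239  0.1226] ty [-0.169 -0.986 -0.   ] tz [ 0.633 -0.109 -0.767] gap 0.0615 grip 0.0 F [-0.1  0.7  0.6]
q [-0.58  0.21  2.23  1.4   0.26 -0.14]
offset units [ 0.04 -0.12  0.03] turn units [-0.   -0.01 -0.04]
```

Request:
send_rows(increments=[{"offset":[0.04,-0.1,0.03],"turn":[0,0,0],"gripper":0.6},{"offset":[0,0,0],"turn":[0,0,0],"gripper":0.54},{"offset":[0,0,0],"turn":[0,0,0],"gripper":0.5},{"offset":[0,0,0],"turn":[0,0,0],"gripper":0.46},{"offset":[0,0,0],"turn":[0,0,0],"gripper":0.44},{"offset":[0,0,0],"turn":[0,0,0],"gripper":0.44}], newtons=22)

```text
t: 36.65
tool_pos: [0.568, -0.2289, 0.126]
orientation: [2.884, -0.247, 1.054]
ft_force: [-1.1, 0.6, 6.4]
finger_gap: 0.0431
gripper_force: 22.9
```

Request:
send_rows(increments=[{"offset":[0,0,0.2],"turn":[0,0,0],"gripper":0.44},{"offset":[0,0,0.5],"turn":[0,0,0],"gripper":0.44},{"offset":[0,0,0.7],"turn":[0,0,0],"gripper":0.44},{"offset":[0,0,0.7],"turn":[0,0,0],"gripper":0.44},{"offset":[0,0,0.6],"turn":[0,0,0],"gripper":0.44},{"offset":[0,0,0.3],"turn":[0,0,0],"gripper":0.44}])

```text
t: 37.25
tool_pos: [0.5675, -0.2288, 0.216]
orientation: [2.884, -0.246, 1.052]
ft_force: [1.2, -0.4, -1.4]
finger_gap: 0.0432
gripper_force: 22.6
```

```bash
python3 - <<'E'
from tgt import *
rel([.41,-.11,.21],0,40)
E
```

```text
t 37.25 tcp [ 0.5675 -0.2288  0.216 ] ty [-0.171 -0.985  0.003] tz [ 0.634 -0.112 -0.765] gap 0.0432 grip 22.6 F [ 1.2 -0.4 -1.4]
q [-0.59  0.03  2.18  0.78  0.38  0.5 ]
offset units [-5.25  3.96 -0.2 ] turn units [0.03 0.01 1.43]
```

Request:
send_rows(increments=[{"offset":[-0.5,0.2,0],"turn":[0,0,0.2],"gripper":0.44},{"offset":[-0.9,0.3,0],"turn":[0,0,0.25],"gripper":0.44},{"offset":[-0.9,0.4,0],"turn":[0,0,0.25],"gripper":0.44},{"offset":[-0.9,0.5,0],"turn":[0,0,0.25],"gripper":0.44},{"offset":[-0.9,0.6,0],"turn":[0,0,0.25],"gripper":0.44},{"offset":[-0.8,0.7,0],"turn":[0,0,0.25],"gripper":0.44},{"offset":[-0.3,0.8,0],"turn":[0,0,0.3],"gripper":0.44}])

```text
t: 37.95
tool_pos: [0.4088, -0.1223, 0.2128]
orientation: [-2.941, -0.056, -1.067]
ft_force: [0.7, 0.3, -0.6]
finger_gap: 0.0431
gripper_force: 22.7
```

Request:
send_rows(increments=[{"offset":[0,0.9,0],"turn":[0,0,0.5],"gripper":0.44},{"offset":[0,0.9,0],"turn":[0,0,0.5],"gripper":0.44},{"offset":[0,0.9,0],"turn":[0,0,0.5],"gripper":0.44},{"offset":[0,0.9,0],"turn":[0,0,0.5],"gripper":0.44},{"offset":[0,0.9,0],"turn":[0,0,0.5],"gripper":0.44},{"offset":[0,0.8,0],"turn":[0,0,0.5],"gripper":0.44}])

```text
t: 38.55
tool_pos: [0.4102, 0.0368, 0.2138]
orientation: [-2.775, -0.565, -1.01]
ft_force: [-0.3, -0.9, -0.3]
finger_gap: 0.0431
gripper_force: 22.7
```

```bash
python3 - <<'E'
from tgt import *
rel([.44,.18,.10],35,40)
rel([.45,.23,.077],25,40)
E
```

```text
t 38.55 tcp [0.4102 0.0368 0.2138] ty [ 0.391 -0.921  0.001] tz [ 0.592  0.25  -0.766] gap 0.0431 grip 22.7 F [-0.3 -0.9 -0.3]
q [-0.37 -0.45  2.55  0.81  0.66  0.25]
offset units [ 0.99  4.77 -3.79] turn units [0.01 0.   1.75]
t 38.55 tcp [0.4102 0.0368 0.2138] ty [ 0.391 -0.921  0.001] tz [ 0.592  0.25  -0.766] gap 0.0431 grip 22.7 F [-0.3 -0.9 -0.3]
q [-0.37 -0.45  2.55  0.81  0.66  0.25]
offset units [ 1.33  6.44 -4.56] turn units [0.01 0.   0.29]
```

Request:
send_rows(increments=[{"offset":[0.14,0.68,-0.54],"turn":[0,0,0.25],"gripper":0.44},{"offset":[0.14,0.68,-0.54],"turn":[0,0,0.25],"gripper":0.44},{"offset":[0.14,0.68,-0.54],"turn":[0,0,0.25],"gripper":0.44},{"offset":[0.14,0.68,-0.54],"turn":[0,0,0.25],"gripper":0.44},{"offset":[0.14,0.68,-0.54],"turn":[0,0,0.25],"gripper":0.44},{"offset":[0.14,0.68,-0.54],"turn":[0,0,0.25],"gripper":0.44},{"offset":[0.14,0.68,-0.54],"turn":[0,0,0.25],"gripper":0.44}])

```text
t: 39.25
tool_pos: [0.44, 0.1788, 0.0999]
orientation: [-2.648, -0.834, -0.963]
ft_force: [1.5, 0.1, -0.6]
finger_gap: 0.0436
gripper_force: 22.7
```

Request:
send_rows(increments=[{"offset":[0.07,0.34,-0.15],"turn":[0,0,-0.29],"gripper":0.44},{"offset":[0.07,0.34,-0.15],"turn":[0,0,-0.29],"gripper":0.44},{"offset":[0.07,0.34,-0.15],"turn":[0,0,-0.29],"gripper":0.44},{"offset":[0.07,0.34,-0.15],"turn":[0,0,-0.29],"gripper":0.44},{"offset":[0.07,0.34,-0.15],"turn":[0,0,-0.29],"gripper":0.44},{"offset":[0,0,0],"turn":[0,0,0],"gripper":0.44}])

```text
t: 39.85
tool_pos: [0.4501, 0.2243, 0.0812]
orientation: [-2.743, -0.635, -1.002]
ft_force: [0.5, 0.0, -0.8]
finger_gap: 0.0437
gripper_force: 22.8
```

```bash
cat > look.py <<'E'
from h import *
def look(items):
    im,K,T=snap('wrist'); h=cv2.cvtColor(im,cv2.COLOR_BGR2HSV)
    M={'green':cv2.inRange(h,(45,110,30),(85,255,255)),'red':cv2.inRange(h,*RED)|cv2.inRange(h,*RED2),'blue':cv2.inRange(h,(100,110,25),(130,255,255))}
    for nm,g in items.items():
        n,l,s,c=cv2.connectedComponentsWithStats(M[nm]); i=1+np.argmax(s[1:,4]); B=np.array([s[i,0],s[i,1],s[i,0]+s[i,2],s[i,1]+s[i,3]])
        g=np.array(g);b=bbox(K,T,g); J=np.c_[(bbox(K,T,g+[.005,0])-b)/.005,(bbox(K,T,g+[0,.005])-b)/.005]
        k=[0,2,3]; print(nm,B,b.round(1),'est',(g+np.linalg.lstsq(J[k],(B-b)[k],rcond=None)[0]).round(4))
E
python3 - <<'E'
from tgt import *; from look import look
rel([.45,.23,.077],25,40); rel([.5726,.228,.077],10,40)
look({'green':[.551,.073],'red':[.558,.15]})
E
```

```text
t 39.85 tcp [0.4501 0.2243 0.0812] ty [ 0.439 -0.899  0.001] tz [ 0.579  0.282 -0.765] gap 0.0437 grip 22.8 F [ 0.5  0.  -0.8]
q [ 0.32  0.14  2.47  2.69  0.19 -1.22]
offset units [-0.    0.19 -0.14] turn units [ 0.    0.02 -0.15]
t 39.85 tcp [0.4501 0.2243 0.0812] ty [ 0.439 -0.899  0.001] tz [ 0.579  0.282 -0.765] gap 0.0437 grip 22.8 F [ 0.5  0.  -0.8]
q [ 0.32  0.14  2.47  2.69  0.19 -1.22]
offset units [ 4.08  0.12 -0.14] turn units [ 0.    0.02 -2.33]
green [517 215 560 290] [514.4 195.9 664.8 289.9] est [0.542 0.103]
red [405 141 504 225] [404.1 134.4 513.7 229.1] est [0.56   0.1535]
```

Request:
send_rows(increments=[{"offset":[0.4,0.02,-0.02],"turn":[0,0,-0.25],"gripper":0.44},{"offset":[0.4,0.02,-0.02],"turn":[0,0,-0.25],"gripper":0.44},{"offset":[0.4,0.02,-0.02],"turn":[0,0,-0.25],"gripper":0.44},{"offset":[0.4,0.02,-0.02],"turn":[0,0,-0.25],"gripper":0.44},{"offset":[0.4,0.02,-0.02],"turn":[0,0,-0.25],"gripper":0.44},{"offset":[0.4,0.02,-0.02],"turn":[0,0,-0.25],"gripper":0.44},{"offset":[0.4,0.02,0],"turn":[0,0,-0.25],"gripper":0.44},{"offset":[0,0,0],"turn":[0,0,0],"gripper":0.44}])

```text
t: 40.7
tool_pos: [0.5369, 0.2277, 0.0795]
orientation: [-2.853, -0.35, -1.05]
ft_force: [0.7, -0.2, -1.4]
finger_gap: 0.0432
gripper_force: 22.8
```

```bash
python3 - <<'E'
from tgt import *
rel([.5744,.2295,.059],10,40)
E
```

```text
t 40.7 tcp [0.5369 0.2277 0.0795] ty [ 0.241 -0.971  0.002] tz [ 0.629  0.154 -0.762] gap 0.0432 grip 22.8 F [ 0.7 -0.2 -1.4]
q [ 0.37  0.28  2.3   3.72  0.16 -2.04]
offset units [ 1.25  0.06 -0.68] turn units [ 0.01  0.06 -0.57]
```

Request:
send_rows(increments=[{"offset":[0.32,0.02,-0.06],"turn":[0,0.01,-0.1],"gripper":0.44},{"offset":[0.32,0.02,-0.06],"turn":[0,0.01,-0.1],"gripper":0.44},{"offset":[0.32,0.02,-0.06],"turn":[0,0.01,0],"gripper":0.44},{"offset":[0.3,0.02,-0.06],"turn":[0,0.01,0],"gripper":0.44},{"offset":[0,0,0],"turn":[0,0,0],"gripper":0.44}])

```text
t: 41.2
tool_pos: [0.5742, 0.2299, 0.0718]
orientation: [-2.867, -0.317, -1.045]
ft_force: [-0.1, 0.3, -0.8]
finger_gap: 0.0431
gripper_force: 22.8
```

```bash
python3 - <<'E'
from tgt import *; from look import look
rel([.5744,.2295,.059],12,40); look({'red':[.559,.151]})
E
```

```text
t 41.2 tcp [0.5742 0.2299 0.0718] ty [ 0.218 -0.976  0.002] tz [ 0.628  0.139 -0.765] gap 0.0431 grip 22.8 F [-0.1  0.3 -0.8]
q [ 0.35  0.34  2.22  3.81  0.14 -2.13]
offset units [ 0.01 -0.01 -0.43] turn units [ 0.01  0.01 -0.09]
red [378 372 401 393] [364.8 300.5 497.7 413.2] est [0.5629 0.174 ]
```

Descending softly; contact is expected at about TCP z = 0.057–0.059.

Request:
send_rows(increments=[{"offset":[0,0,-0.18],"turn":[0,0,0],"gripper":0.44},{"offset":[0,0,-0.1],"turn":[0,0,0],"gripper":0.44},{"offset":[0,0,-0.05],"turn":[0,0,0],"gripper":0.44},{"offset":[0,0,-0.04],"turn":[0,0,0],"gripper":0.44},{"offset":[0,0,0],"turn":[0,0,0],"gripper":0.44}])

```text
t: 41.75
tool_pos: [0.5726, 0.2302, 0.0601]
orientation: [-2.867, -0.318, -1.043]
ft_force: [-0.0, -0.2, -0.0]
finger_gap: 0.0432
gripper_force: 22.8
```

Request:
send_rows(increments=[{"offset":[0,0,-0.04],"turn":[0,0,0],"gripper":0.44},{"offset":[0,0,0],"turn":[0,0,0],"gripper":0.44}])

```text
t: 41.95
tool_pos: [0.5729, 0.2302, 0.0591]
orientation: [-2.867, -0.318, -1.043]
ft_force: [-0.3, 0.2, -1.1]
finger_gap: 0.0431
gripper_force: 22.8
```

Request:
send_rows(increments=[{"offset":[0,0,-0.03],"turn":[0,0,0],"gripper":0.44},{"offset":[0,0,0],"turn":[0,0,0],"gripper":0.44}])

```text
t: 42.15
tool_pos: [0.5735, 0.2304, 0.059]
orientation: [-2.866, -0.317, -1.046]
ft_force: [-1.5, -1.1, 2.9]
finger_gap: 0.0434
gripper_force: 23.3
```

Contact (+2.9 N). I'm releasing and backing off.

Request:
send_rows(increments=[{"offset":[0,0,0],"turn":[0,0,0],"gripper":0.53},{"offset":[0,0,0],"turn":[0,0,0],"gripper":0.58},{"offset":[0,0,0],"turn":[0,0,0],"gripper":0.62},{"offset":[0,0,0],"turn":[0,0,0],"gripper":0.62},{"offset":[-0.3,-0.06,0.15],"turn":[0,0,0],"gripper":0.62},{"offset":[-0.6,-0.12,0.25],"turn":[0,0,0],"gripper":0.62},{"offset":[-0.6,-0.12,0.25],"turn":[0,0,0],"gripper":0.62},{"offset":[-0.6,-0.12,0.25],"turn":[0,0,0],"gripper":0.62},{"offset":[-0.6,-0.12,0.25],"turn":[0,0,0.2],"gripper":0.62},{"offset":[-0.6,-0.12,0.25],"turn":[0,0,0.3],"gripper":0.62}])

```text
t: 43.15
tool_pos: [0.4723, 0.2103, 0.1003]
orientation: [-2.838, -0.402, -1.032]
ft_force: [0.5, 0.1, 0.0]
finger_gap: 0.0528
gripper_force: 0.0
```

```bash
python3 - <<'E'
from tgt import *; from look import look
rel([.44,.18,.10],35,40); look({'red':[.559,.151],'blue':[.565,.228],'green':[.551,.073]})
E
```

```text
t 43.15 tcp [0.4723 0.2103 0.1003] ty [ 0.278 -0.961  0.001] tz [ 0.617  0.178 -0.767] gap 0.0528 grip 0.0 F [0.5 0.1 0. ]
q [ 0.37  0.11  2.43  3.67  0.11 -2.03]
offset units [-1.08 -1.01 -0.01] turn units [ 0.01 -0.    2.75]
red [352 164 427 234] [350.1 148.2 437.6 233.8] est [0.5584 0.1543]
blue [251 139 316 200] [251.8 114.1 318.9 199.8] est [0.5646 0.2291]
green [457 199 558 275] [454.2 188.9 571.6 274. ] est [0.55   0.0769]
```

Request:
send_rows(increments=[{"offset":[-0.25,-0.2,0],"turn":[0,0,0.5],"gripper":0},{"offset":[-0.25,-0.2,0],"turn":[0,0,0.6],"gripper":0},{"offset":[-0.25,-0.2,0],"turn":[0,0,0.6],"gripper":0},{"offset":[-0.25,-0.2,0],"turn":[0,0,0.6],"gripper":0},{"offset":[-0.1,-0.2,0],"turn":[0,0,0.6],"gripper":0},{"offset":[-0.1,-0.3,0.1],"turn":[0,0,0.3],"gripper":0},{"offset":[-0.1,-0.5,0.3],"turn":[0,0,0],"gripper":0},{"offset":[-0.1,-0.6,0.5],"turn":[0,0,0],"gripper":0},{"offset":[-0.1,-0.6,0.5],"turn":[0,0,0],"gripper":0},{"offset":[-0.1,-0.6,0.5],"turn":[0,0,0],"gripper":0}])

```text
t: 44.2
tool_pos: [0.4621, 0.1474, 0.1476]
orientation: [-2.735, -0.596, -1.055]
ft_force: [-0.3, 0.7, -0.1]
finger_gap: -0.0004
gripper_force: 0.0
```

```bash
python3 - <<'E'
from tgt import *
rel([.41,.03,.22],25,40)
from scan import *
q=[-.4,-.2,2.4,1,.4,.2]
for x in np.linspace(.42,.585,6):
    q,c=ik([x,-.222,.152],-4*d,40*d,1,[q]); print(round(x,3),q.round(2),c<1e-5)
E
```

```text
t 44.2 tcp [0.4621 0.1474 0.1476] ty [ 0.415 -0.91   0.003] tz [ 0.611  0.276 -0.742] gap -0.0004 grip 0.0 F [-0.3  0.7 -0.1]
q [ 0.07 -0.1   2.51  1.46  0.24 -0.16]
offset units [-1.74 -3.91  2.41] turn units [-0.11  0.29  0.07]
0.42 [-0.9  -0.07  2.45  1.15  0.55 -0.21] True
0.453 [-0.82 -0.02  2.4   1.17  0.5  -0.17] True
0.486 [-0.75  0.03  2.35  1.19  0.45 -0.13] True
0.519 [-0.69  0.09  2.29  1.19  0.42 -0.09] True
0.552 [-0.64  0.14  2.23  1.17  0.39 -0.03] True
0.585 [-0.59  0.19  2.17  1.15  0.36  0.03] True
```

Request:
send_rows(increments=[{"offset":[-0.35,-0.78,0.55],"turn":[-0.02,0.05,0],"gripper":0},{"offset":[-0.35,-0.78,0.55],"turn":[-0.02,0.05,0],"gripper":0},{"offset":[-0.35,-0.78,0.55],"turn":[-0.02,0.05,0],"gripper":0},{"offset":[-0.35,-0.78,0.55],"turn":[-0.02,0.05,0],"gripper":0},{"offset":[-0.3,-0.78,0.55],"turn":[-0.02,0.05,0],"gripper":0},{"offset":[0,-0.9,0],"turn":[0,0,-0.45],"gripper":0},{"offset":[0,-0.93,0],"turn":[0,0,-0.45],"gripper":0},{"offset":[0,-0.93,0],"turn":[0,0,-0.45],"gripper":0},{"offset":[0,-0.93,0],"turn":[0,0,-0.45],"gripper":0},{"offset":[0,-0.93,0],"turn":[0,0,-0.45],"gripper":0}])

```text
t: 45.2
tool_pos: [0.4146, -0.1032, 0.2276]
orientation: [-2.888, -0.228, -1.071]
ft_force: [-0.2, -1.0, -0.2]
finger_gap: 0.0003
gripper_force: 0.0
```

Request:
send_rows(increments=[{"offset":[0,-0.93,0],"turn":[0,0,-0.45],"gripper":0},{"offset":[0,-0.93,0],"turn":[0,0,-0.45],"gripper":0},{"offset":[0,-0.93,0],"turn":[0,0,-0.45],"gripper":0},{"offset":[0,0,0],"turn":[0,0,0],"gripper":0}])

```text
t: 45.6
tool_pos: [0.4151, -0.1884, 0.2281]
orientation: [2.941, -0.008, 1.091]
ft_force: [0.3, 0.4, -1.0]
finger_gap: -0.0
gripper_force: 0.0
```

```bash
python3 - <<'E'
from tgt import *
rel([.42,-.222,.18],-4,40)
# drawer front position & ochre in top view
t,K,T=snap('top','t5')
h=cv2.cvtColor(t,cv2.COLOR_BGR2HSV)
m=cv2.inRange(h,(18,110,110),(32,255,255))[195:300,300:460]; n,l,s,cc=cv2.connectedComponentsWithStats(m)
for i in range(1,n):
    if s[i,4]>25: print('brass',s[i],(cc[i]+[300,195]).round(1),onz(K,T,cc[i]+[300,195],.135).round(4))
v=t[:,430].astype(int); 
for r in range(215,285,3): print(r,v[r].tolist(),onz(K,T,(430,r),.162)[:1].round(3),end=' | ')
im,_,_=snap('wrist','w14')
E
```

```text
t 45.6 tcp [ 0.4151 -0.1884  0.2281] ty [-0.007 -1.     0.003] tz [ 0.652 -0.006 -0.758] gap -0.0 grip 0.0 F [ 0.3  0.4 -1. ]
q [-0.87 -0.31  2.44  0.87  0.7   0.11]
offset units [ 0.16 -1.12 -1.6 ] turn units [ 0.03  0.1  -0.53]
brass [49 73 12 19 63] [354.  280.4] [ 0.4161 -0.175   0.135 ]
brass [ 75  74  25  19 107] [388.7 283.9] [ 0.4076 -0.2525  0.135 ]
215 [98, 153, 207] [0.559] | 218 [97, 152, 207] [0.552] | 221 [98, 153, 207] [0.546] | 224 [97, 152, 206] [0.539] | 227 [84, 134, 186] [0.532] | 230 [90, 145, 203] [0.526] | 233 [97, 150, 195] [0.519] | 236 [66, 99, 129] [0.512] | 239 [65, 98, 128] [0.506] | 242 [67, 103, 135] [0.499] | 245 [67, 103, 134] [0.492] | 248 [71, 107, 141] [0.486] | 251 [69, 105, 137] [0.479] | 254 [63, 96, 127] [0.473] | 257 [66, 100, 131] [0.466] | 260 [62, 93, 124] [0.459] | 263 [30, 47, 83] [0.453] | 266 [30, 50, 92] [0.446] | 269 [47, 87, 155] [0.44] | 272 [53, 97, 171] [0.433] | 275 [54, 101, 177] [0.427] | 278 [54, 100, 176] [0.42] | 281 [56, 106, 182] [0.413] | 284 [58, 107, 186] [0.407] |
```

Request:
send_rows(increments=[{"offset":[0.1,-0.37,0],"turn":[0,0.03,-0.15],"gripper":0},{"offset":[0.1,-0.37,0],"turn":[0,0.03,-0.15],"gripper":0},{"offset":[0.1,-0.37,0],"turn":[0,0.03,-0.15],"gripper":0},{"offset":[0,0,-0.5],"turn":[0,0,0],"gripper":0},{"offset":[0,0,-0.5],"turn":[0,0,0],"gripper":0},{"offset":[0,0,-0.5],"turn":[0,0,0],"gripper":0},{"offset":[0,0,-0.5],"turn":[0,0,0],"gripper":0},{"offset":[0,0,-0.5],"turn":[0,0,0],"gripper":0},{"offset":[0,0,0],"turn":[0,0,0],"gripper":0}])

```text
t: 46.6
tool_pos: [0.4229, -0.2187, 0.1502]
orientation: [2.936, -0.086, 1.062]
ft_force: [-1.1, 0.6, -0.6]
finger_gap: -0.0001
gripper_force: 0.0
```

Request:
send_rows(increments=[{"offset":[0.1,0,0],"turn":[0,0,0],"gripper":0},{"offset":[0.15,0,0],"turn":[0,0,0],"gripper":0},{"offset":[0.2,0,0],"turn":[0,0,0],"gripper":0},{"offset":[0.3,0,0],"turn":[0,0,0],"gripper":0},{"offset":[0.3,0,0],"turn":[0,0,0],"gripper":0},{"offset":[0.3,0,0],"turn":[0,0,0],"gripper":0}])

```text
t: 47.2
tool_pos: [0.4652, -0.2199, 0.1527]
orientation: [2.93, -0.083, 1.066]
ft_force: [-2.2, -1.0, 0.3]
finger_gap: 0.0001
gripper_force: 0.9
```

Request:
send_rows(increments=[{"offset":[0.4,-0.01,-0.01],"turn":[0,0,0],"gripper":0},{"offset":[0.4,-0.01,-0.01],"turn":[0,0,0],"gripper":0},{"offset":[0.4,-0.01,-0.01],"turn":[0,0,0],"gripper":0},{"offset":[0.4,-0.01,-0.01],"turn":[0,0,0],"gripper":0},{"offset":[0.4,-0.01,-0.01],"turn":[0,0,0],"gripper":0},{"offset":[0.4,-0.01,-0.01],"turn":[0,0,0],"gripper":0},{"offset":[0.4,-0.01,-0.01],"turn":[0,0,0],"gripper":0},{"offset":[0.3,-0.01,-0.01],"turn":[0,0,0],"gripper":0}])

```text
t: 48.0
tool_pos: [0.5582, -0.2217, 0.1498]
orientation: [2.932, -0.082, 1.066]
ft_force: [-2.3, 0.5, 0.5]
finger_gap: -0.0002
gripper_force: 0.9
```

Request:
send_rows(increments=[{"offset":[0.15,0,0],"turn":[0,0,0],"gripper":0},{"offset":[0.1,0,0],"turn":[0,0,0],"gripper":0},{"offset":[0.1,0,0],"turn":[0,0,0],"gripper":0}])

```text
t: 48.3
tool_pos: [0.5676, -0.222, 0.1497]
orientation: [2.931, -0.084, 1.065]
ft_force: [-1.1, -1.1, 1.7]
finger_gap: -0.0004
gripper_force: 0.8
```

Request:
send_rows(increments=[{"offset":[0.1,0,0],"turn":[0,0,0],"gripper":0},{"offset":[0.1,0,0],"turn":[0,0,0],"gripper":0},{"offset":[0.08,0,0],"turn":[0,0,0],"gripper":0}])

```text
t: 48.6
tool_pos: [0.576, -0.2222, 0.1498]
orientation: [2.931, -0.084, 1.065]
ft_force: [-1.8, -1.1, 0.9]
finger_gap: 0.0
gripper_force: 0.8
```

Request:
send_rows(increments=[{"offset":[0.07,0,0],"turn":[0,0,0],"gripper":0},{"offset":[0.07,0,0],"turn":[0,0,0],"gripper":0}])

```text
t: 48.8
tool_pos: [0.5802, -0.2221, 0.1498]
orientation: [2.931, -0.084, 1.065]
ft_force: [-1.0, -0.9, 0.3]
finger_gap: 0.0002
gripper_force: 0.8
```

Request:
send_rows(increments=[{"offset":[0.06,0,0],"turn":[0,0,0],"gripper":0},{"offset":[0.06,0,0],"turn":[0,0,0],"gripper":0}])

```text
t: 49.0
tool_pos: [0.583, -0.222, 0.1495]
orientation: [2.931, -0.083, 1.064]
ft_force: [-25.2, -0.1, 15.7]
finger_gap: -0.0001
gripper_force: 12.0
```

Request:
send_rows(increments=[{"offset":[0.06,0,0],"turn":[0,0,0],"gripper":0},{"offset":[0.05,0,0],"turn":[0,0,0],"gripper":0}])

```text
t: 49.2
tool_pos: [0.5833, -0.222, 0.1492]
orientation: [2.931, -0.082, 1.06]
ft_force: [-50.1, 1.9, 33.9]
finger_gap: -0.0002
gripper_force: 24.9
```

The drawer is firmly against its stop. I'm backing off.

Request:
send_rows(increments=[{"offset":[-0.15,0,0],"turn":[0,0,0],"gripper":0},{"offset":[-0.2,0,0.25],"turn":[0,0,0],"gripper":0},{"offset":[-0.4,0,0.5],"turn":[0,0,0],"gripper":0},{"offset":[-0.6,0,0.7],"turn":[0,0,0],"gripper":0},{"offset":[-0.8,0.2,0.7],"turn":[0,0,0],"gripper":0},{"offset":[-0.8,0.2,0.5],"turn":[0,0,0],"gripper":0},{"offset":[-0.8,0.2,0.2],"turn":[0,0,0],"gripper":0},{"offset":[-0.5,0.2,0],"turn":[0,0,0],"gripper":0},{"offset":[0,0,0],"turn":[0,0,0],"gripper":0}])

```text
t: 50.1
tool_pos: [0.4585, -0.1969, 0.2355]
orientation: [2.932, -0.083, 1.066]
ft_force: [-0.3, 0.2, 0.1]
finger_gap: 0.0
gripper_force: 0.0
```

```bash
python3 - <<'E'
from h import *
st()
w=snap('wrist')[0];t=snap('top')[0];s=snap('scene')[0]
A=cv2.resize(s[180:380,140:340],(400,300));B=cv2.resize(s[60:240,180:420],(400,300));C=cv2.resize(t[160:340,30:270],(400,300));D=cv2.resize(t[50:240,290:470],(400,300))
cv2.imwrite('pics/fin.png',np.vstack([np.hstack([A,B]),np.hstack([cv2.resize(w,(400,300)),D])]))
E
```

```text
t 50.1 tcp [ 0.4585 -0.1969  0.2355] ty [-0.057 -0.998  0.002] tz [ 0.641 -0.038 -0.766] gap 0.0 grip 0.0 F [-0.3  0.2  0.1]
```

View pics/fin.png

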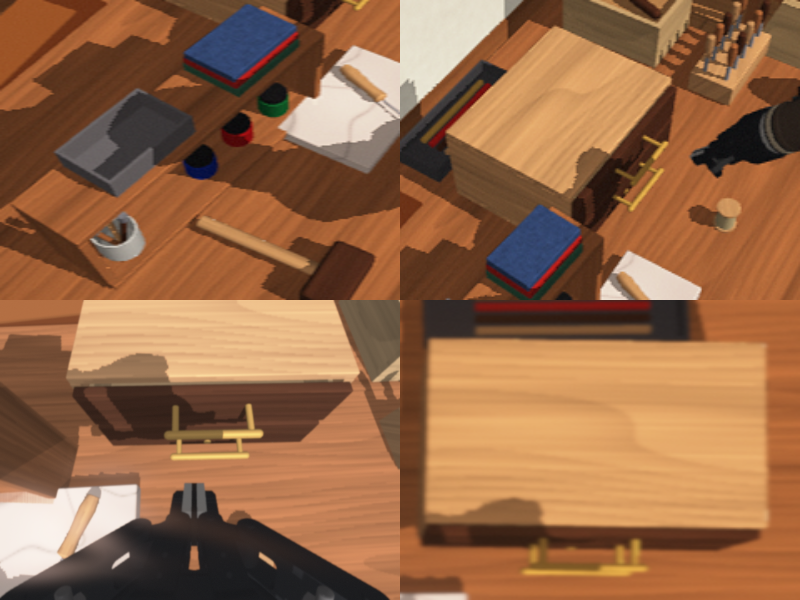

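The final view shows blue, red and green upright in one row at about (200,162), (237,128) and (272,100). The drawer is shut flush and nothing else looks moved, so I'm handing in.

```bash
python3 -c "
from station import robot
print(robot.hand_in())"
```

```text
the job is handed in; nothing more can be done
None
```

The job is handed in: the red and blue jars stand upright in a row with the green jar on the lower board, about 75–78 mm centre to centre. The ochre jar was left in the drawer, which is shut flush. The gripper lightly touched something in the drawer once (about 9 N, most likely the blue jar's cap or the drawer front). I pressed the drawer against its stop with about 60 N at the fingertips; nothing looked moved or broken.

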